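File a price board in a lever arch file

ROBOT

A 7-joint arm with a two-finger parallel gripper is mounted at the origin on the work surface. World frame = base frame: x ahead of the robot, y to its left, z up, the work surface at z = 0. Lengths are in m, angles in rad, forces in N, time in s.
With the tool pointing down it reaches from about 0.4 to 0.925 m from the base axis. Payload 5.6 kg.
Tool frame: the origin (TCP) lies between the finger pads; the fingertips stand 19 mm ahead of it and the grasp point (between the pads) is the TCP; z points along the fingers, x is the direction in which the jaws open and shut, and the axes are right-handed (so a half turn about z gives the same grasp; the last joint's range is limited). The gripper opens to 85 mm and grips with 20 to 120 N. Pads are 22 mm wide; open, the fingers measure 114 mm over their backs; the gripper's body (76 mm by 85 mm) begins 54 mm behind the grasp point. The pads swing forward as they close: fully open they stand 13 mm farther back than shut.
Start: joints at [1.09, 0.468, -0.012, 1.603, 0.006, 1.071, -0.056], TCP at [0.276, -0.589, 0.25] pointing down, gripper open.
Joint ranges: [-2.53, 2.53], [-0.31, 2.02], [-1.57, 1.55], [0.28, 2.44], [-1.29, 4.43], [0.15, 1.84], [-2.92, 2.92]. Speed limits (rad/s): [2.57, 2.57, 3.14, 3.14, 3.14, 3.14, 3.14].

INTERFACE

Orientations are given as a unit quaternion [w, x, y, z].
In Python, from plant import telemetry, viewer, sign_off, regions_of gives the robot as it stands.
- The arm moves only by the tool step_arm, never from a script. Its argument "plan" is a list of rows, each a list of 3 entries, a list of its own where there are three numbers: the gripper command: -1 is shut, 1 is fully open, values between are in proportion, then the shift along the tool's x, y, z each as a share of 0.12 m, from -1 to 1, then the turn about the tool's z as a share of 5 degrees, from -1 to 1. In form: [[fingers, [dx, dy, dz], yaw], ...]. A call has 1 to 8 rows; each row shifts and turns the pose as measured when the row begins, along the tool's axes as they then stand; what a row does not reach is not made up. A row lasts 1/10 s, in which the tool goes at most 50 mm and 8.59 degrees, less where a joint would pass 70% of its speed; a pose out of reach is approached as far as the arm can. A call with a number of a shift or a turn outside -1 to 1 is refused whole. A call with a gripper value outside its range is refused whole. The fingers move at their own pace and stop on an object; "squeeze" is the grip in N (left out, the last holds). Time passes only in rows, so rows that do not move let the fingers close. It gives the time, the measured TCP pose, the force and the opening at its end, in the units of the state.
- telemetry.state(): the state, without advancing time (a new reading comes with each control period).
- viewer.camera(name): name is "side" or "top" or "wrist"; returns the picture (420x560x3 uint8, blue, green, red); there is no depth.
- viewer.camera_model(name): a dict with "fovy" (degrees; the focal length in pixels is half the picture's height over the tangent of half this angle, whatever the lens; pixels are square), "cx", "cy" (the principal point, pixels), "distortion" ([k1, k2, p1, p2, k3] as OpenCV has them; the pictures are not rectified), "R" (3x3) and "t" (3): a world point X has camera coordinates R X + t. Camera axes: x right, y down, z forward; pixel columns grow to the right and rows downward; lengths in m; the calibration is good to about 2 mm. A picture is of the moment at which its call begins: read the wrist's pose just before it. camera_model takes no time and is no camera call; for the wrist camera it gives the pose at the moment of the call.
- sign_off(): hands the job in, once; it reports no verdict.
Trained networks look in the newest picture that a camera, given by its name, has taken for a name from the list of things; names that differ only in an ending like _2 or _b are one class to them, and where a whole thing is asked for, a point or a joint stands for the part that bears it (a point fixed in the world has none). Each returns a list of dicts, best first, with "score" (0 to 1); they miss things now and then, are a little off and sometimes report something else, mostly with a low value. They report only what shows in the picture. A call takes as long as a camera call. They do not tell look-alikes from the thing itself.
- regions_of(target, camera): "mask" (420x560 bool, what is visible of it) and "extent" ([left, top, right, bottom] in pixels, round what is visible of it).
The state is a dict: "time": time; "q": joint angles; "qvel": joint speeds; "joint_efforts": joint torques, N m; "position": TCP position; "eef_rot": TCP orientation; "force": force on the tool from outside, world axes, zero at the start; "wrist_torque": the same for the moment, N m; "grip_width": opening from 0.0 (shut) to 1.0 (fully open).
Only numpy, scipy, OpenCV 4.12 (cv2) and the standard library are available. Lean on these libraries where they do the work, as an engineer would, in place of code of your own. Each camera call takes 0.05 s, during which the arm holds its last target.

TASK

File the loose price board that lies askew in the open lever arch file. Lift the lever to spring the rings open, slide the board squarely under the open rings until its edge is fully home against the steel block and its two holes are under the ring ends, and press the lever fully down so that the rings close through the holes. Then swing the cover fully shut and leave the jar, bottle and carton where they are.

Things in the scene. Friction and masses are not known exactly. Their poses are not given: they have to be found in the camera images.
- file: Open lever arch file on the bench, immovable. Sizes in mm. Origin: on the bench under the mechanism. x along the spine, z up, -y from the spine to the open side. Cardboard back board x = -110..110, y = -155..80, top z = 4. Black spine wall y = 76..80, top z = 60, where the cover is hinged. Lever at y = 18; ring axis along x at y = -22, z = 15.
- stop (a point): Middle of the front face of the steel stop block, at the back board's surface (file x = 0, y = -34, z = 4). Block: x = -65..65, y = -34..-14, top z = 18. The board's +y edge comes home against this face.
- rings (a joint): Angle of the two wire rings (6 mm thick, at file x = -40 and 40), rad, geared one to one to the lever: 0 closed, 0.9 open. Closed, they arch over to a top at z = 49 and come down to ends at file y = -62, z = 5, barring the board's way. Open, the ends stand at about y = -53, z = 40, and no part is above z = 65.
- lever_tip (a point): On top of the lever's free end. Steel strip 14 wide, 4 thick, ending in a pad 22 wide (file y), 26 long that reaches 7 past this point; swings in the file's x-z plane about a pivot at file x = -10, y = 18, z = 24, this point 90 from it toward +x. Closed: slopes up 0.21 rad, point at x = 78, z = 45, 30 free below and beside. Open: slopes up 1.11 rad, point at about x = 28, z = 106.
- lever (a joint): Lever angle, rad: 0 closed (down), 0.9 fully open (up). Sprung over centre: pushes itself to the nearer end, change-over at 0.45. From either end it takes about 0.36 N m about the pivot to start it (4 N at the tip, square to the lever).
- price_board: Loose grey plastic board 150 (x) by 100 (y) by 5 mm, 0.15 kg; origin: centre of underside. Lies askew on the back board, +y edge toward the rings. Two 20 mm square holes at x = -40 and 40, y = 22. Lip on its -y edge: 120 long, y = -50..-44, top z = 30; may be pushed or pinched. Home: origin at file (0, -84, 4), axes parallel. Play in the holes about 6 mm; else the rings land on it.
- cover (a joint): Cover angle, rad: 0 shut (level on top of the spine), 1.57 upright, up to 2.15 leaning back away from the rings. Starts leaning back. Stiff hinge (0.12 N m): stays where it is left above about 1.1, sinks shut by itself below that.
- cover_edge (a point): Middle of the cover's free edge, outer face. Black cover 220 long (file x), 235 from hinge to edge, 4 thick; hinge along x at file y = 80, z = 60. Shut, this point is at file y = -155, z = 64 and the cover lies over board, rings and lever.
- sauce_jar: Bystander: jar 76 mm across, 120 high; origin at its foot.
- vinegar_bottle: Bystander: dark bottle 60 mm across, 190 high; origin at its foot.
- carton: Bystander: small cardboard carton 100 x 70 x 90 mm high; origin at its foot.
Things that resemble listed ones, but are neither listed nor needed, are in the scene too. Of the things like the price_board, leave any that is pink; of the rest the larger one is meant.

How it is judged:
By the outcome, as a careful person would: the job done as asked, in the order asked, and still so for the second after the job is handed in, with the robot touching nothing.
It also fails if it takes over 72 s, if anything falls off the work surface, if the arm or the gripper's body presses on something with over 40 N, if the wrist force passes 120 N, or if a joint passes its speed limit or range.

## Working session

There is one attempt and no reset: what is moved stays moved. The work goes in short steps, Python scripts to look and compute and a tool call to move; the robot and the scene stay as the last step left them, time stands still between calls to the robot, and variables do not carry over. Pictures are saved under pics/ and viewed, and the job is handed in when it is done.

Besides the shell and the picture viewer there is one more tool, called after "Call:" by a JSON object that holds its "fn" and its "kwargs", one argument or row to a line. step_arm: Moves the arm, as the interface text tells. Its arguments: {"type":"object","properties":{"plan":{"type":"array","items":{"type":"array"}},"squeeze":{"type":"number"}},"required":["plan"]}

```bash
ls; mkdir -p pics
python3 - <<'E'
from plant import telemetry, viewer
import cv2
s=telemetry.state(); print(s)
for n in ["side","top","wrist"]:
    im=viewer.camera(n); cv2.imwrite(f"pics/a_{n}.png",im); m=viewer.camera_model(n); print(n,m)
E
```

```text
pics
{'time': 0.0, 'q': array([ 1.09002637,  0.46835659, -0.01160272,  1.60363147,  0.00599808,
        1.07138386, -0.0562737 ]), 'qvel': array([-0.00089186,  0.00109334, -0.00045154, -0.00029685,  0.00118305,
       -0.00112903, -0.00163539]), 'joint_efforts': array([-8.12156486e-05, -5.32389092e+01,  2.11568823e-02, -2.51306355e+01,
        1.13283971e-02,  7.79849041e-03,  3.82531287e-07]), 'position': array([ 0.27526769, -0.5882595 ,  0.2493484 ]), 'eef_rot': array([-4.16069292e-04,  8.43766761e-01, -5.36709317e-01, -7.66785245e-04]), 'force': array([0.86903456, 0.03475984, 0.86954668]), 'wrist_torque': array([0.03982075, 0.01293819, 0.00616751]), 'grip_width': 0.9945104270653604}
side {'fovy': 50.121452467444776, 'cx': 279.72364160239744, 'cy': 209.86207697098772, 'distortion': array([-0.10039678,  0.        ,  0.        ,  0.        ,  0.        ]), 'R': array([[-0.61214752,  0.79073787,  0.00300645],
       [ 0.62466574,  0.48590746, -0.61129916],
       [-0.48483825, -0.37232723, -0.7913939 ]]), 't': array([ 0.31282233, -0.28643202,  1.47515409])}
top {'fovy': 45.71907794200006, 'cx': 271.01502351955867, 'cy': 210.8678909677818, 'distortion': array([0.05461448, 0.        , 0.        , 0.        , 0.        ]), 'R': array([[ 0.01964   , -0.99978796,  0.00618922],
       [-0.98696258, -0.0203764 , -0.15965486],
       [ 0.15974712, -0.00297291, -0.98715349]]), 't': array([-7.10833279e-04,  5.37400993e-01,  1.16827719e+00])}
wrist {'fovy': 71.43760463631587, 'cx': 276.64567942297333, 'cy': 208.93419938474005, 'distortion': array([-0.03258695,  0.        ,  0.        ,  0.        ,  0.        ]), 'R': array([[ 0.42353696, -0.90587772, -0.00141372],
       [-0.8701801 , -0.40727958,  0.27732642],
       [-0.2517996 , -0.1162278 , -0.96077472]]), 't': array([-0.65038135, -0.03814543,  0.37895942])}
```

View pics/a_top.png

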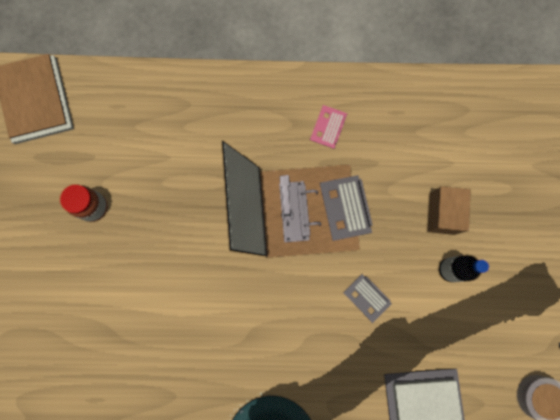

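View pics/a_side.png

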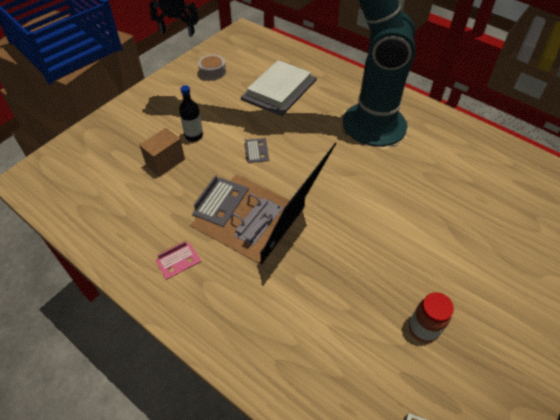

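View pics/a_wrist.png

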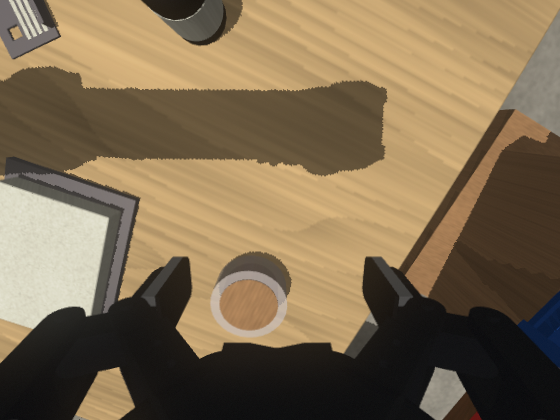

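The top view shows three boards: grey inside the file at (347,208), a smaller grey one at (368,298), and a pink one at (330,127). The pink one is excluded. Of the grey ones, the larger lies in the file, so that is the board meant. I'll confirm it in an enlarged crop and measure.

```bash
cat > h.py <<'E'
import numpy as np, cv2
from plant import telemetry, viewer, regions_of
def K(m):
    f=210/np.tan(np.radians(m["fovy"])/2); return np.array([[f,0,m["cx"]],[0,f,m["cy"]],[0,0,1]])
def proj(m,X):
    r,_=cv2.Rodrigues(np.array(m["R"])); p,_=cv2.projectPoints(np.asarray(X,float).reshape(-1,1,3),r,np.array(m["t"]),K(m),np.array(m["distortion"])); return p.reshape(-1,2)
def onz(m,uv,z):
    uv=np.asarray(uv,float).reshape(-1,1,2); n=cv2.undistortPoints(uv,K(m),np.array(m["distortion"])).reshape(-1,2)
    d=np.c_[n,np.ones(len(n))]@m["R"]; c=-np.array(m["R"]).T@m["t"]
    return c+d*((z-c[2])/d[:,2])[:,None]
E
python3 - <<'E'
from h import *
im=cv2.imread("pics/a_top.png"); 
cv2.imwrite("pics/b_top.png",cv2.resize(im[130:330,215:415],None,fx=3,fy=3,interpolation=cv2.INTER_CUBIC))
im=cv2.imread("pics/a_side.png"); 
cv2.imwrite("pics/b_side.png",cv2.resize(im[125:275,150:350],None,fx=4,fy=4,interpolation=cv2.INTER_CUBIC))
E
```

```text
(no output)
```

View pics/b_top.png

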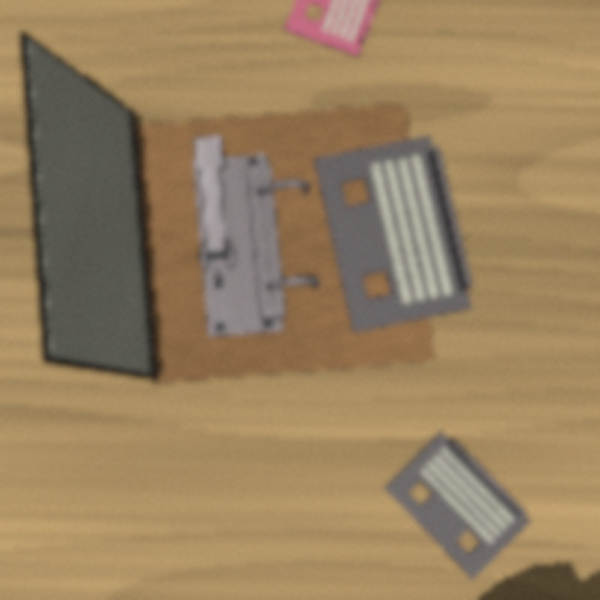

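View pics/b_side.png

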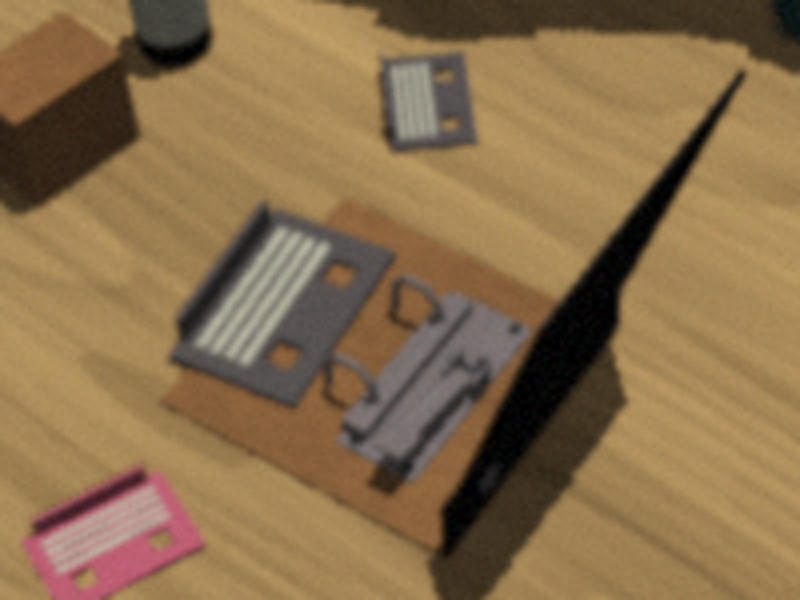

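Confirmed: the grey board in the file is clearly larger than the loose grey one. Next I'll fit the file and board poses from both cameras.

```bash
cat > fit.py <<'E'
from h import *
from scipy.optimize import least_squares
T=viewer.camera_model("top"); S=viewer.camera_model("side")
t=lambda x,y:(x/3+215,y/3+130); s=lambda x,y:(x/4+150,y/4+125)
def fit(pts,x0):
    def place(p,X): c,sn=np.cos(p[2]),np.sin(p[2]); X=np.array(X)/1000; return np.array([p[0]+c*X[0]-sn*X[1],p[1]+sn*X[0]+c*X[1],X[2]])
    def r(p): return np.concatenate([(proj(m,place(p,X))[0]-uv) for m,X,uv in pts])
    o=least_squares(r,x0,x_scale=[.01,.01,.05],loss='soft_l1'); return o.x,o.fun.reshape(-1,2)
E
python3 - <<'E'
from fit import *
F=[(T,(110,-155,4),t(408,103)),(T,(-110,-155,4),t(434,362)),(T,(-110,80,60),t(157,378)),(T,(110,80,60),t(137,113)),
(T,(65,-34,18),t(268,155)),(T,(-65,-34,18),t(283,330)),
(S,(110,-155,4),s(163,402)),(S,(-110,-155,4),s(345,203)),(S,(65,-34,18),s(343,430)),(S,(-65,-34,18),s(452,293))]
p,r=fit(F,[.6,0,0]); print("file",p); print(r.round(1))
B=[(T,(75,50,9),t(315,158)),(T,(-75,50,9),t(355,330)),(T,(-75,-50,9),t(470,308)),
(T,(40,22,9),t(355,192)),(T,(-40,22,9),t(377,285)),
(S,(75,50,9),s(295,405)),(S,(-75,50,9),s(395,252)),(S,(75,-50,9),s(172,357)),(S,(40,22,9),s(285,356)),(S,(-40,22,9),s(341,274))]
b,r=fit(B,[.6,-.1,0.1]); print("board",b); print(r.round(1))
c,sn=np.cos(p[2]),np.sin(p[2]); R=np.array([[c,-sn],[sn,c]])
print("board in file mm",(R.T@(b[:2]-p[:2])*1000),np.degrees(b[2]-p[2]))
P=lambda x,y:(p[:2]+R@np.array([x,y])/1000).round(4)
print(P(78,18),P(28,18),P(0,-34),P(0,-155),P(0,-84))
im=cv2.imread("pics/a_top.png")
for n in ["sauce_jar","vinegar_bottle","carton"]:
    viewer.camera("top")
    for q in regions_of(n,"top")[:2]: 
        e=q["extent"]; print(n,q["score"],e,onz(T,[((e[0]+e[2])/2,(e[1]+e[3])/2)],0.03).round(3))
E
```

```text
file [ 0.54262042 -0.04521098  0.10619119]
[[-1.5 -0.2]
 [-0.2 -0.5]
 [-2.5  0.7]
 [-3.5 -1.3]
 [ 0.   2.5]
 [ 0.1 -4.4]
 [-0.9 -1.9]
 [-0.  -3.1]
 [-0.5 -4.2]
 [-1.1 -2.1]]
board [ 0.55631334 -0.1745016   0.23375904]
[[-1.5 -0.1]
 [-1.   0.4]
 [-0.1 -0.7]
 [-0.8 -0.4]
 [-0.7 -0.6]
 [-0.  -1.1]
 [ 0.  -1.3]
 [-1.1 -1.3]
 [-0.4 -1.7]
 [-0.8 -1.4]]
board in file mm [-8.79543543e-02 -1.30013660e+02] 7.309099236605871
[ 0.6183 -0.019 ] [ 0.5686 -0.0243] [ 0.5462 -0.079 ] [ 0.559  -0.1993] [ 0.5515 -0.1287]
sauce_jar 0.93 [57.6, 184.1, 110.9, 223.5] [[0.547 0.466 0.03 ]]
vinegar_bottle 0.95 [439.5, 253.9, 490.6, 280.5] [[ 0.412 -0.458  0.03 ]]
carton 0.76 [423.9, 185.5, 470.0, 237.9] [[ 0.546 -0.42   0.03 ]]
```

Call:
{"fn": "step_arm", "kwargs": {
  "plan": [
    [1,[0,0,-0.4],1],
    [1,[-0.1,-0.15,-0.35],1],
    [1,[-0.2,-0.31,-0.2],0],
    [1,[-0.2,-0.31,0],0],
    [1,[-0.2,-0.31,0],0],
    [1,[-0.2,-0.31,0],0],
    [1,[-0.2,-0.31,0],0],
    [1,[-0.2,-0.31,0],0]
  ]
}}

```text
time: 1.25
position: [0.4683, -0.3763, 0.3691]
eef_rot: [0.001, 0.786, -0.618, 0.001]
force: [0.5, -1.7, 0.4]
grip_width: 1.003
```

Call:
{"fn": "step_arm", "kwargs": {
  "plan": [
    [1,[-0.3,-0.19,0],0.5],
    [1,[-0.3,-0.19,0],0.5],
    [1,[-0.3,-0.18,0],0.5],
    [1,[-0.3,-0.15,0],0],
    [1,[-0.3,-0.15,0],0],
    [1,[-0.3,-0.15,0],0],
    [1,[0,0,0],0]
  ]
}}

```text
time: 1.95
position: [0.5623, -0.1265, 0.3694]
eef_rot: [-0.001, 0.746, -0.666, 0.002]
force: [0.9, 0.3, -0.1]
grip_width: 1.002
```

```bash
cat > snap.py <<'E'
import sys
from h import *
def snap(tag,names=("wrist",)):
    s=telemetry.state(); q=s["eef_rot"]; print(round(s["time"],2),s["position"].round(4),"yaw(tool x) deg",np.degrees(2*np.arctan2(q[2],q[1])).round(2),s["force"].round(1),round(s["grip_width"],3))
    for n in names:
        m=viewer.camera_model(n); np.save(f"pics/{tag}_{n}.npy",m,allow_pickle=True)
        cv2.imwrite(f"pics/{tag}_{n}.png",viewer.camera(n))
if __name__=="__main__": snap(sys.argv[1],sys.argv[2:] or ("wrist",))
E
python3 snap.py c
```

```text
1.95 [ 0.5623 -0.1265  0.3694] yaw(tool x) deg -83.5 [ 0.9  0.3 -0.1] 1.002
```

View pics/c_wrist.png

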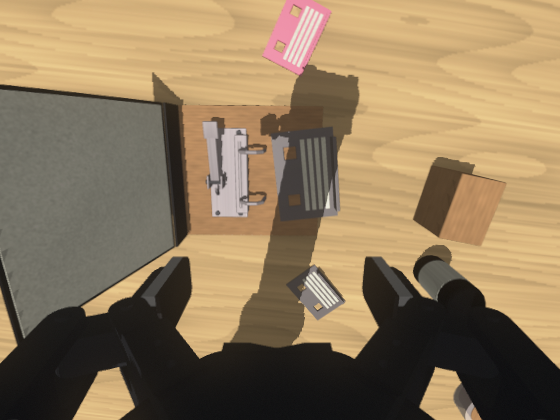

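Run:
```python
from h import *
im=cv2.imread("pics/c_wrist.png")
cv2.imwrite("pics/c2.png",cv2.resize(im[85:255,150:360],None,fx=3.5,fy=3.5,interpolation=cv2.INTER_CUBIC))
```

```text
(no output)
```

View pics/c2.png

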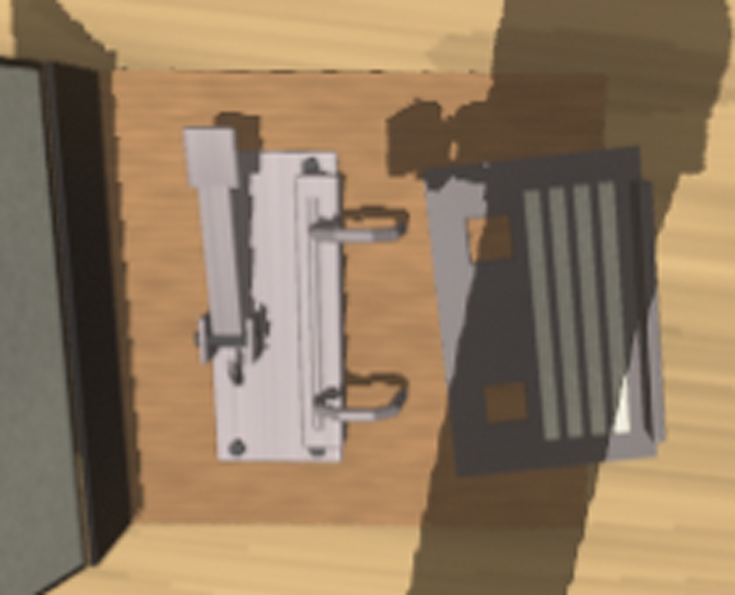

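```bash
cat >> fit.py <<'E'
def Wm(tag): return np.load(f"pics/{tag}_wrist.npy",allow_pickle=True).item()
E
python3 - <<'E'
from fit import *
W=Wm("c"); w=lambda x,y:(x/3.5+150,y/3.5+85)
F=[(W,(110,-155,4),w(607,75)),(W,(-110,80,4),w(143,522)),(W,(65,-34,18),w(337,177)),(W,(-65,-34,18),w(340,447)),
(W,(84.4,29,46.2),w(183,128)),(W,(84.4,7,46.2),w(233,128)),(W,(59,29,40.8),w(188,187)),(W,(59,7,40.8),w(237,187)),
(W,(-110,80,60),w(90,565)),(W,(110,80,60),w(50,63)),(W,(40,-62,10),w(404,228)),(W,(-40,-62,10),w(402,402))]
p,r=fit(F,[.54,-.045,.1]); print("file",p,np.degrees(p[2])); print(r.round(1).tolist())
B=[(W,(75,50,9),w(427,177)),(W,(-75,50,9),w(457,475)),(W,(-75,-50,9),w(655,458)),(W,(40,22,9),w(491,238)),(W,(-40,22,9),w(505,402)),(W,(75,-50,9),w(640,148))]
b,r=fit(B,[.6,-.1,0.1]); print("board",b); print(r.round(1).tolist())
c,sn=np.cos(p[2]),np.sin(p[2]); R=np.array([[c,-sn],[sn,c]])
print("board in file mm",(R.T@(b[:2]-p[:2])*1000),np.degrees(b[2]-p[2]))
np.save("file.npy",p)
T2=[(T,(110,-155,4),t(408,103)),(T,(-110,-155,4),t(434,362)),(T,(-110,80,60),t(157,378)),(T,(110,80,60),t(137,113)),(S,(110,-155,4),s(163,402)),(S,(-110,-155,4),s(345,203))]
p2,r=fit(T2,[.54,-.045,.1]); print("file by top/side",p2); print(r.round(1).tolist())
E
```

```text
file [ 0.54384694 -0.04844328  0.10279208] 5.889552545687771
[[-0.1, -0.1], [-5.0, 0.4], [0.6, -0.9], [1.1, 0.6], [-0.1, -0.1], [0.5, -0.0], [0.3, 0.5], [0.8, 0.6], [-0.1, 0.5], [-1.4, -0.7], [-0.6, 0.3], [-0.0, -1.7]]
board [ 0.55554882 -0.17818025  0.21249179]
[[-0.8, -2.3], [-0.4, 0.6], [0.2, 0.0], [0.2, 0.4], [0.2, 0.6], [0.4, -0.3]]
board in file mm [  -1.67235134 -130.25290594] 6.28533038936979
file by top/side [ 0.5422248  -0.04774807  0.10436023]
[[-0.4, 0.1], [0.7, -0.2], [-1.6, 0.8], [-2.4, -1.2], [-1.5, -2.5], [-0.5, -3.6]]
```

Call:
{"fn": "step_arm", "kwargs": {
  "plan": [
    [0.2,[-0.14,-0.09,0.3],0.12],
    [0.2,[-0.14,-0.09,0.3],0],
    [0.2,[-0.13,-0.09,0.3],0],
    [0.2,[-0.13,-0.09,0.3],0],
    [0.2,[-0.13,-0.09,0.3],0],
    [0.2,[-0.13,-0.09,0.3],0],
    [0.2,[0,0,0],0]
  ]
}}

```text
time: 2.7
position: [0.621, -0.0385, 0.1487]
eef_rot: [0.001, 0.736, -0.676, 0.008]
force: [-0.2, -0.2, -0.2]
grip_width: 0.599
```

```bash
cat > go.py <<'E'
# remaining shift to file-frame target: args x y z(mm)  -> shares of .12 in tool axes
import sys
from h import *
s=telemetry.state(); q=s["eef_rot"]; a=2*np.arctan2(q[2],q[1]); p=np.load("file.npy")
c,sn=np.cos(p[2]),np.sin(p[2]); R=np.array([[c,-sn],[sn,c]])
cur=np.r_[R.T@(s["position"][:2]-p[:2]),s["position"][2]]*1000
print("file-frame TCP",cur.round(1),"yaw err deg (tool x vs -y_f)",np.degrees(a-(p[2]-np.pi/2)).round(2),"F",s["force"].round(1),"grip",round(s["grip_width"],3),"t",round(s["time"],2))
for tg in [sys.argv[i:i+3] for i in range(1,len(sys.argv),3)]:
    tg=np.array(tg,float); d=tg-cur; w=R@d[:2]; tx=np.array([np.cos(a),np.sin(a)]); ty=np.array([np.sin(a),-np.cos(a)])
    print(tg,"total shares",(np.array([w@tx,w@ty,-d[2]])/120).round(3)); cur=tg
E
python3 snap.py d wrist side; python3 go.py 73 18 43
```

```text
2.7 [ 0.621  -0.0385  0.1487] yaw(tool x) deg -85.13 [-0.2 -0.2 -0.2] 0.599
file-frame TCP [ 79.7  -1.2 153.7] yaw err deg (tool x vs -y_f) -1.2 F [ 0.6 -0.7  0. ] grip 0.6 t 2.8
[73. 18. 43.] total shares [-0.159  0.059  0.922]
```

View pics/d_wrist.png

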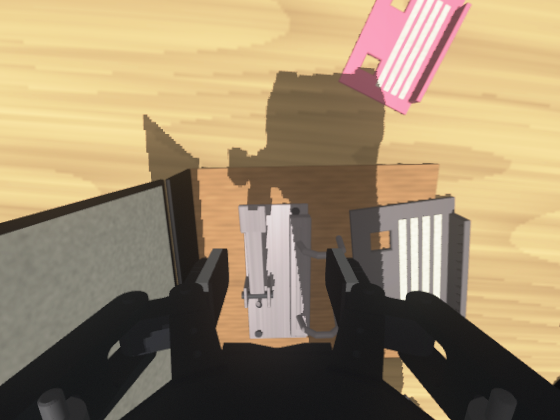

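```bash
cat > ov.py <<'E'
from fit import *
import sys
def overlay(tag,ptsf,out,crop,k,cam="wrist"):
    m=np.load(f"pics/{tag}_{cam}.npy",allow_pickle=True).item(); p=np.load("file.npy"); c,sn=np.cos(p[2]),np.sin(p[2])
    im=cv2.imread(f"pics/{tag}_{cam}.png"); x0,y0,x1,y1=crop
    im=cv2.resize(im[y0:y1,x0:x1],None,fx=k,fy=k,interpolation=cv2.INTER_CUBIC)
    for X in ptsf:
        X=np.array(X)/1000.; u=proj(m,[p[0]+c*X[0]-sn*X[1],p[1]+sn*X[0]+c*X[1],X[2]])[0]
        cv2.circle(im,tuple(int(v) for v in ((u-[x0,y0]+.5)*k)),4,(0,255,0),1)
    cv2.imwrite(out,im)
E
python3 - <<'E'
from ov import *
overlay("d",[(84.4,29,46.2),(84.4,7,46.2),(59,29,40.8),(59,7,40.8),(65,-34,18),(-65,-34,18),(110,-155,4),(110,76,4),(110,76,60)],"pics/d2.png",(140,140,480,350),2.3)
E
python3 snap.py e; python3 go.py 73 18 43
```

```text
2.8 [ 0.6233 -0.0414  0.1537] yaw(tool x) deg -85.31 [ 0.6 -0.7  0. ] 0.6
file-frame TCP [ 80.4  -1.7 155.2] yaw err deg (tool x vs -y_f) -1.26 F [ 0.3 -0.5  0.5] grip 0.602 t 2.85
[73. 18. 43.] total shares [-0.163  0.066  0.935]
```

View pics/d2.png

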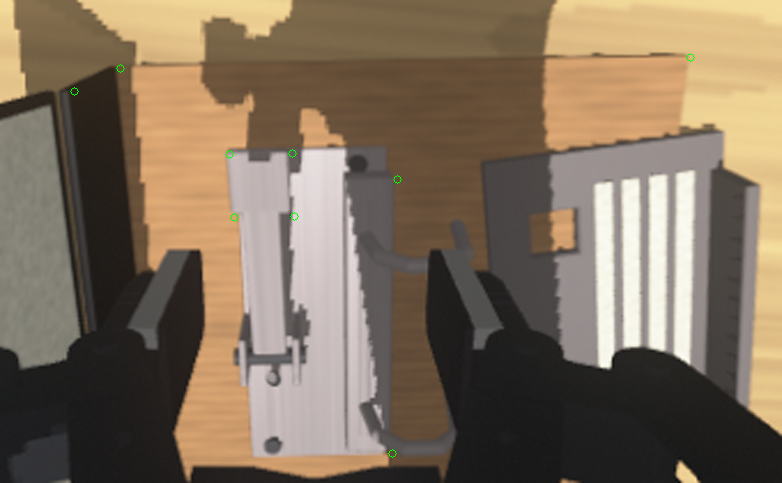

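Call:
{"fn": "step_arm", "kwargs": {
  "plan": [
    [0.2,[-0.08,0.03,0.1],-0.13],
    [0.2,[-0.08,0.03,0.25],-0.12],
    [0.2,[0,0,0.25],0],
    [0.2,[0,0,0.2],0],
    [0.2,[0,0,0.05],0],
    [0.2,[0,0,0],0]
  ]
}}

```text
time: 3.45
position: [0.6229, -0.0293, 0.0609]
eef_rot: [-0.007, 0.741, -0.672, 0.021]
force: [0.2, 0.3, 0.5]
grip_width: 0.598
```

```bash
python3 snap.py f wrist; python3 go.py 73 18 43
```

```text
3.45 [ 0.6229 -0.0293  0.0609] yaw(tool x) deg -84.42 [0.2 0.3 0.5] 0.598
file-frame TCP [80.8 10.9 61.4] yaw err deg (tool x vs -y_f) -0.31 F [ 0.8  0.5 -0.1] grip 0.6 t 3.5
[73. 18. 43.] total shares [-0.059  0.066  0.153]
```

View pics/f_wrist.png

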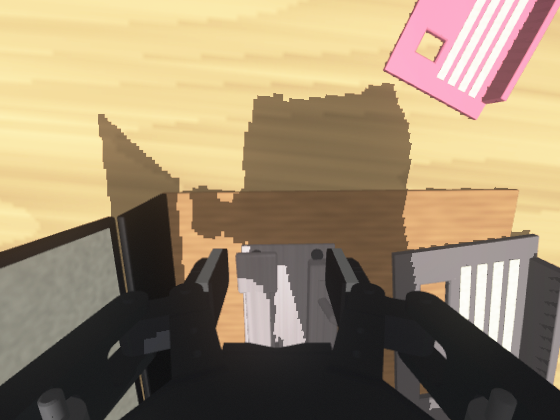

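```bash
cat >> go.py <<'E'
w,x,y,z=s["eef_rot"]; zt=np.array([2*(x*z+w*y),2*(y*z-w*x),1-2*(x*x+y*y)]); zf=R.T@zt[:2]
print("tool z in file frame xy (tilt deg)",np.degrees(zf).round(2))
E
python3 go.py
```

```text
file-frame TCP [80.8 10.9 61.4] yaw err deg (tool x vs -y_f) -0.31 F [ 0.8  0.5 -0.1] grip 0.6 t 3.5
tool z in file frame xy (tilt deg) [ 2.28 -1.25]
```

Call:
{"fn": "step_arm", "kwargs": {
  "plan": [
    [0.2,[-0.04,0.05,0.06],0],
    [0.2,[-0.02,0.03,0.06],0],
    [0.2,[0,0,0.04],0],
    [0.2,[0,0,0],0]
  ]
}}

```text
time: 3.9
position: [0.6151, -0.023, 0.0445]
eef_rot: [-0.01, 0.74, -0.672, 0.024]
force: [0.8, 0.3, -0.0]
grip_width: 0.601
```

```bash
python3 go.py 73 18 43
```

```text
file-frame TCP [73.5 18.  44.5] yaw err deg (tool x vs -y_f) -0.33 F [ 0.8  0.3 -0. ] grip 0.601 t 3.9
[73. 18. 43.] total shares [-0.     0.004  0.013]
tool z in file frame xy (tilt deg) [ 2.67 -1.3 ]
```

Call:
{"fn": "step_arm", "kwargs": {
  "plan": [
    [-1,[0,0,0.01],0],
    [-1,[0,0,0],0],
    [-1,[0,0,0],0],
    [-1,[0,0,0],0]
  ],
  "squeeze": 30
}}

```text
time: 4.3
position: [0.6151, -0.0196, 0.0437]
eef_rot: [-0.011, 0.741, -0.671, 0.023]
force: [-0.5, -0.7, -0.2]
grip_width: 0.25
```

```bash
python3 go.py 55 18 75; python3 snap.py g
```

```text
file-frame TCP [73.8 21.4 43.7] yaw err deg (tool x vs -y_f) -0.21 F [-0.5 -0.7 -0.2] grip 0.25 t 4.3
[55. 18. 75.] total shares [ 0.029  0.157 -0.261]
tool z in file frame xy (tilt deg) [ 2.68 -1.09]
4.3 [ 0.6151 -0.0196  0.0437] yaw(tool x) deg -84.32 [-0.5 -0.7 -0.2] 0.25
```

View pics/g_wrist.png

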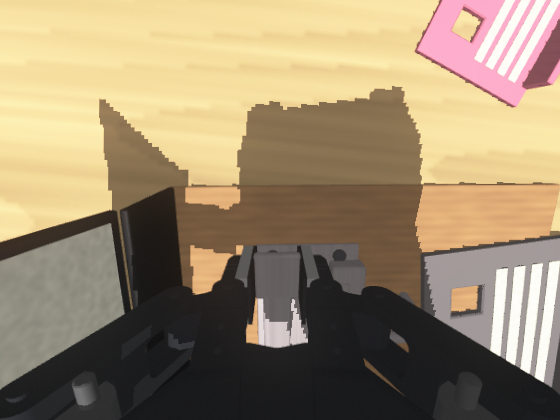

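Call:
{"fn": "step_arm", "kwargs": {
  "plan": [
    [-1,[0,0.02,-0.07],0],
    [-1,[0,0.03,-0.075],0],
    [-1,[0,0.04,-0.07],0],
    [-1,[0,0.045,-0.065],0],
    [-1,[0,0.055,-0.06],0]
  ]
}}

```text
time: 4.85
position: [0.5907, -0.0221, 0.0852]
eef_rot: [-0.013, 0.74, -0.672, 0.024]
force: [2.2, 0.3, -2.6]
grip_width: 0.245
```

```bash
python3 go.py 26.7 21 102
```

```text
file-frame TCP [49.3 21.4 85.2] yaw err deg (tool x vs -y_f) -0.33 F [ 2.2  0.3 -2.6] grip 0.245 t 4.85
[ 26.7  21.  102. ] total shares [ 0.005  0.188 -0.14 ]
tool z in file frame xy (tilt deg) [ 2.92 -1.07]
```

Call:
{"fn": "step_arm", "kwargs": {
  "plan": [
    [-1,[0,0.07,-0.06],0],
    [-1,[0,0.07,-0.05],0],
    [-1,[0,0.05,-0.03],0],
    [-1,[0,0,0],0],
    [-1,[0,0,0],0]
  ]
}}

```text
time: 5.35
position: [0.5639, -0.0248, 0.1033]
eef_rot: [-0.014, 0.74, -0.672, 0.025]
force: [5.1, 0.9, -7.8]
grip_width: 0.24
```

```bash
python3 go.py 26.7 21 102; python3 snap.py h side top
```

```text
file-frame TCP [ 22.4  21.4 103.3] yaw err deg (tool x vs -y_f) -0.41 F [ 5.1  0.9 -7.8] grip 0.24 t 5.35
[ 26.7  21.  102. ] total shares [ 0.003 -0.036  0.011]
tool z in file frame xy (tilt deg) [ 3.1  -1.09]
5.35 [ 0.5639 -0.0248  0.1033] yaw(tool x) deg -84.52 [ 5.1  0.9 -7.8] 0.24
```

View pics/h_side.png

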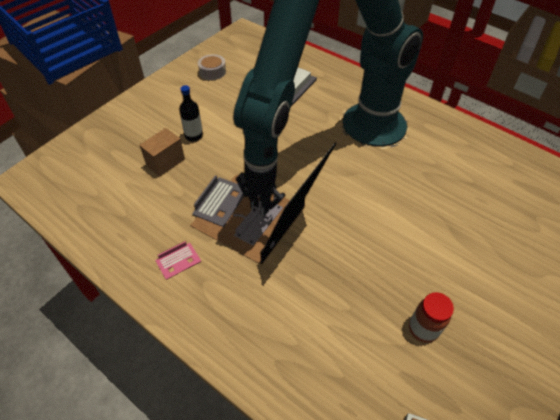

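Call:
{"fn": "step_arm", "kwargs": {
  "plan": [
    [0.2,[0,0,0],0],
    [0.2,[0,0,0],0],
    [0.2,[0,0,0],0],
    [0.2,[0,0,-0.2],0],
    [0.2,[0,0,-0.3],0],
    [0.2,[0.1,0,-0.35],0],
    [0.2,[0.2,0,-0.35],0],
    [0.2,[0.2,0,-0.2],0]
  ]
}}

```text
time: 6.25
position: [0.5557, -0.0805, 0.2753]
eef_rot: [-0.008, 0.743, -0.669, 0.019]
force: [1.2, -1.3, -0.0]
grip_width: 0.603
```

Call:
{"fn": "step_arm", "kwargs": {
  "plan": [
    [0.2,[0.2,0,0],0],
    [0.2,[0.2,0,0],0],
    [0.2,[0.2,0.0,0],0.0],
    [0.2,[0.1,0,0],0],
    [0.2,[0,0,0],0]
  ]
}}

```text
time: 6.75
position: [0.5651, -0.1711, 0.285]
eef_rot: [-0.01, 0.741, -0.671, 0.025]
force: [0.6, 0.6, 0.6]
grip_width: 0.599
```

```bash
python3 go.py; python3 snap.py i wrist
```

```text
file-frame TCP [   8.5 -124.2  285. ] yaw err deg (tool x vs -y_f) -0.2 F [0.6 0.6 0.6] grip 0.599 t 6.75
tool z in file frame xy (tilt deg) [ 2.73 -1.36]
6.75 [ 0.5651 -0.1711  0.285 ] yaw(tool x) deg -84.31 [0.6 0.6 0.6] 0.599
```

View pics/i_wrist.png

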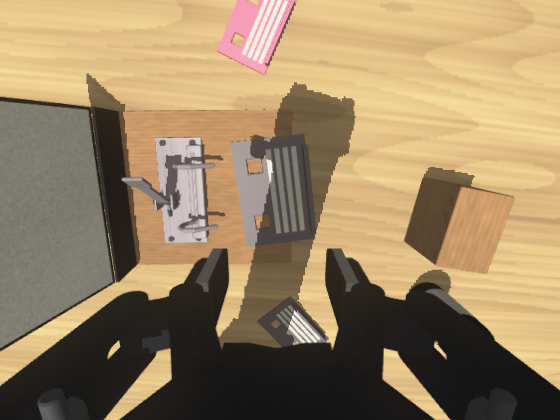

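Lever is up (pad at (128,180)) and the rings are open. I'll measure the board again in this view.

Run:
```python
from ov import *
overlay("i",[(65,-34,18),(-65,-34,18),(110,-155,4),(28,18,106),(40,-53,40),(-40,-53,40),(-110,76,4)],"pics/i2.png",(105,95,335,275),3.4)
```

```text
(no output)
```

View pics/i2.png

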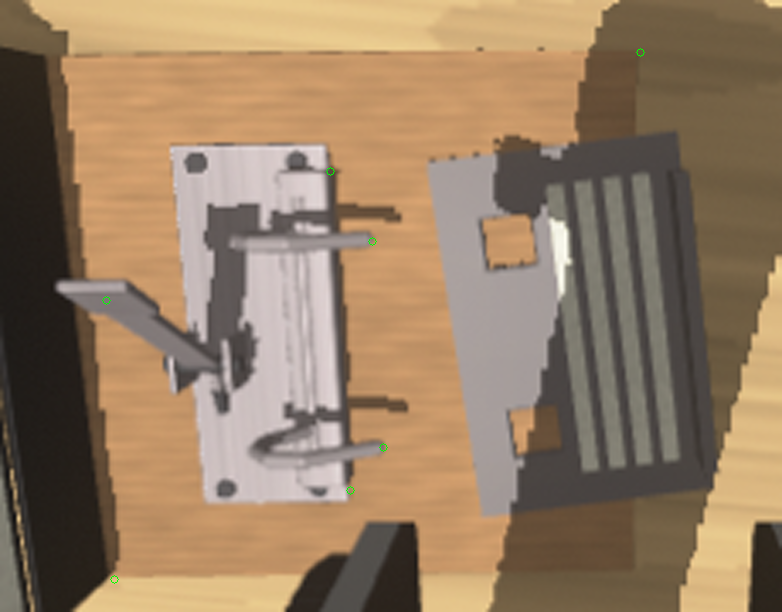

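```bash
python3 - <<'E'
from fit import *
W=Wm("i"); w=lambda x,y:(x/3.4+105,y/3.4+95)
B=[(W,(75,50,9),w(429,161)),(W,(-75,50,9),w(484,516)),(W,(-75,-50,9),w(711,489)),(W,(40,22,9),w(509,242)),(W,(-40,22,9),w(535,429)),(W,(75,-50,9),w(677,132))]
b,r=fit(B,[.6,-.1,0.1]); print("board",b); print(r.round(1).tolist())
p=np.load("file.npy")
c,sn=np.cos(p[2]),np.sin(p[2]); R=np.array([[c,-sn],[sn,c]])
d=b[2]-p[2]
o=R.T@(b[:2]-p[:2])*1000
print("board in file mm",o,np.degrees(d), "lip", o+[47*np.sin(d),-47*np.cos(d)])
E
python3 go.py 4 -178 50
```

```text
board [ 0.55615492 -0.17711774  0.21679754]
[[-0.4, 0.2], [-0.8, 0.1], [0.3, -0.2], [0.2, -0.2], [0.1, 0.5], [0.4, -0.3]]
board in file mm [  -0.96042277 -129.25819248] 6.532031344346622 lip [   4.38623401 -175.95308793]
file-frame TCP [   8.7 -123.1  285. ] yaw err deg (tool x vs -y_f) -0.13 F [-0.2  0.   1.2] grip 0.594 t 6.8
[   4. -178.   50.] total shares [0.457 0.038 1.958]
tool z in file frame xy (tilt deg) [ 2.73 -1.33]
```

Call:
{"fn": "step_arm", "kwargs": {
  "plan": [
    [0.2,[0.15,0.0,0.2],-0.65],
    [0.2,[0.15,0.02,0.3],-0.6],
    [0.2,[0.14,0.02,0.3],0],
    [0.2,[0.02,0.02,0.3],0],
    [0.2,[0,0.02,0.3],0],
    [0.2,[0,0,0.2],0],
    [0.2,[0,0,0],0]
  ]
}}

```text
time: 7.5
position: [0.5778, -0.2175, 0.0894]
eef_rot: [-0.012, 0.783, -0.621, 0.024]
force: [-0.5, 1.0, -1.0]
grip_width: 0.597
```

```bash
python3 go.py 4.4 -176 34;python3 snap.py j wrist
```

```text
file-frame TCP [  16.4 -171.6   89.4] yaw err deg (tool x vs -y_f) 7.25 F [-0.5  1.  -1. ] grip 0.597 t 7.5
[   4.4 -176.    34. ] total shares [0.024 0.104 0.462]
tool z in file frame xy (tilt deg) [ 2.97 -0.94]
7.5 [ 0.5778 -0.2175  0.0894] yaw(tool x) deg -76.86 [-0.5  1.  -1. ] 0.597
```

View pics/j_wrist.png

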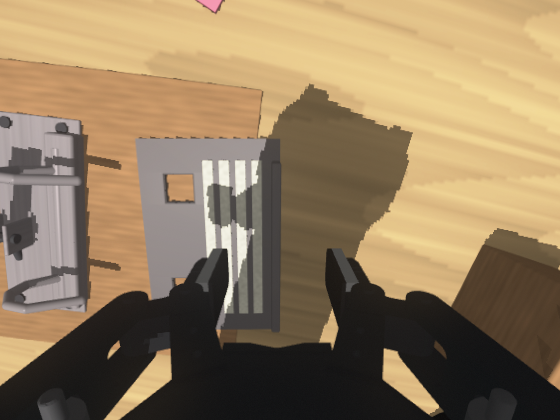

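Call:
{"fn": "step_arm", "kwargs": {
  "plan": [
    [0.2,[0.01,0.05,0.12],0.1],
    [0.2,[0.01,0.05,0.14],0],
    [0.2,[0,0.01,0.12],0],
    [0.2,[0,0,0.07],0],
    [0.2,[0,0,0.0],0]
  ]
}}

```text
time: 8.05
position: [0.5732, -0.2222, 0.0392]
eef_rot: [-0.015, 0.781, -0.624, 0.03]
force: [-0.0, -0.7, 0.8]
grip_width: 0.604
```

```bash
python3 go.py 4.4 -176 34
```

```text
file-frame TCP [  11.4 -175.8   39.2] yaw err deg (tool x vs -y_f) 6.87 F [-0.  -0.7  0.8] grip 0.604 t 8.05
[   4.4 -176.    34. ] total shares [-0.005  0.058  0.043]
tool z in file frame xy (tilt deg) [ 3.63 -1.15]
```

Call:
{"fn": "step_arm", "kwargs": {
  "plan": [
    [0.2,[0,0.05,0.03],0],
    [0.2,[0,0.01,0.01],0],
    [-1,[0,0,0],0],
    [-1,[0,0,0],0],
    [-1,[0,0,0],0],
    [-1,[0,0,0],0],
    [-1,[0,0,0],0]
  ],
  "squeeze": 40
}}

```text
time: 8.75
position: [0.5676, -0.224, 0.0364]
eef_rot: [-0.016, 0.781, -0.624, 0.031]
force: [-1.3, -0.0, 2.2]
grip_width: 0.058
```

```bash
python3 go.py 0 -131 34;python3 snap.py k wrist side
```

```text
file-frame TCP [   5.6 -177.1   36.4] yaw err deg (tool x vs -y_f) 6.88 F [-1.3 -0.   2.2] grip 0.058 t 8.75
[   0. -131.   34.] total shares [-0.387  0.001  0.02 ]
tool z in file frame xy (tilt deg) [ 3.81 -1.22]
8.75 [ 0.5676 -0.224   0.0364] yaw(tool x) deg -77.23 [-1.3 -0.   2.2] 0.058
```

View pics/k_wrist.png

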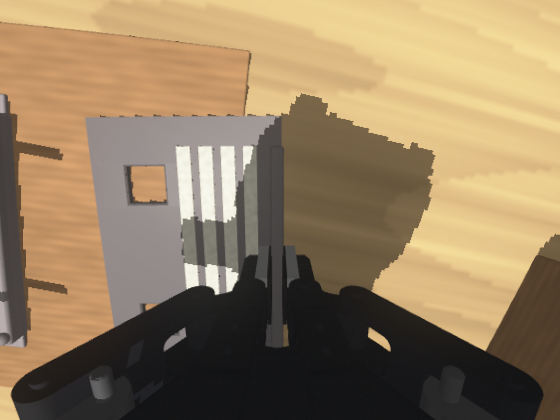

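Call:
{"fn": "step_arm", "kwargs": {
  "plan": [
    [-1,[0,0,0],0.4],
    [-1,[0,0,0],0.4],
    [-1,[0,0,0],0.4],
    [-1,[0,0,0],0.2],
    [-1,[0,0,0],0]
  ]
}}

```text
time: 9.35
position: [0.5663, -0.2243, 0.0358]
eef_rot: [-0.017, 0.738, -0.674, 0.029]
force: [-1.6, 0.2, 1.5]
grip_width: 0.06
```

```bash
python3 go.py 1.3 -140 37;python3 snap.py l wrist
```

```text
file-frame TCP [   4.3 -177.2   35.8] yaw err deg (tool x vs -y_f) -0.71 F [-1.6  0.2  1.5] grip 0.06 t 9.35
[   1.3 -140.    37. ] total shares [-0.31   0.029 -0.01 ]
tool z in file frame xy (tilt deg) [ 3.66 -1.22]
9.35 [ 0.5663 -0.2243  0.0358] yaw(tool x) deg -84.82 [-1.6  0.2  1.5] 0.06
```

View pics/l_wrist.png

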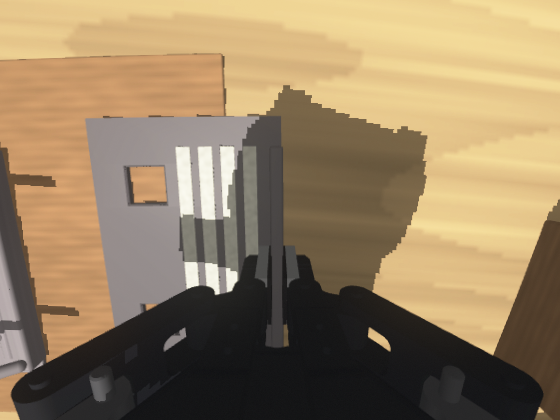

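Call:
{"fn": "step_arm", "kwargs": {
  "plan": [
    [-1,[-0.05,0.01,0],-0.13],
    [-1,[-0.05,0.01,0],0],
    [-1,[-0.06,0.01,0],0],
    [-1,[-0.06,0,0],0],
    [-1,[-0.06,0,0],0],
    [-1,[-0.04,0,0],0],
    [-1,[0,0,0],0]
  ]
}}

```text
time: 10.1
position: [0.5613, -0.1842, 0.0362]
eef_rot: [-0.018, 0.742, -0.669, 0.033]
force: [0.2, -0.6, 2.3]
grip_width: 0.059
```

```bash
python3 go.py 1.3 -131 37;python3 snap.py m wrist
```

```text
file-frame TCP [   3.4 -136.8   36.2] yaw err deg (tool x vs -y_f) -0.0 F [ 0.2 -0.6  2.3] grip 0.059 t 10.1
[   1.3 -131.    37. ] total shares [-0.048  0.017 -0.007]
tool z in file frame xy (tilt deg) [ 4.04 -1.39]
10.1 [ 0.5613 -0.1842  0.0362] yaw(tool x) deg -84.12 [ 0.2 -0.6  2.3] 0.059
```

View pics/m_wrist.png

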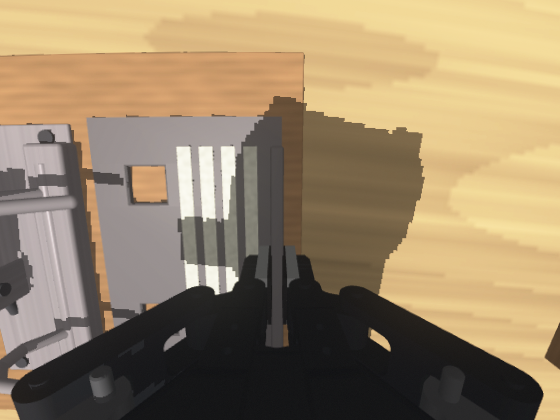

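Run:
```python
from fit import *
from ov import overlay
W=Wm("m"); p=np.load("file.npy"); c,sn=np.cos(p[2]),np.sin(p[2]); R=np.array([[c,-sn],[sn,c]])
for n,uv,z in [("bb corner 110,-155",(302,53),4),("block 65,-34",(72,144),18),("board +75,+50",(88,118),9),("board +75,-50",(283,116),9),("hole 40,22",(147,185),9)]:
    q=onz(W,[uv],z/1000)[0][:2]; print(n,(R.T@(q-p[:2])*1000).round(1))
overlay("m",[(65,-34,18),(40,-53,40),(110,-155,4),(75,-40,9),(75,-140,9)],"pics/m2.png",(0,30,330,300),2.4)
```

```text
bb corner 110,-155 [ 110.3 -152.5]
block 65,-34 [ 65.1 -38.4]
board +75,+50 [ 78.2 -42.5]
board +75,-50 [  78.7 -142.6]
hole 40,22 [ 43.4 -69.9]
```

View pics/m2.png

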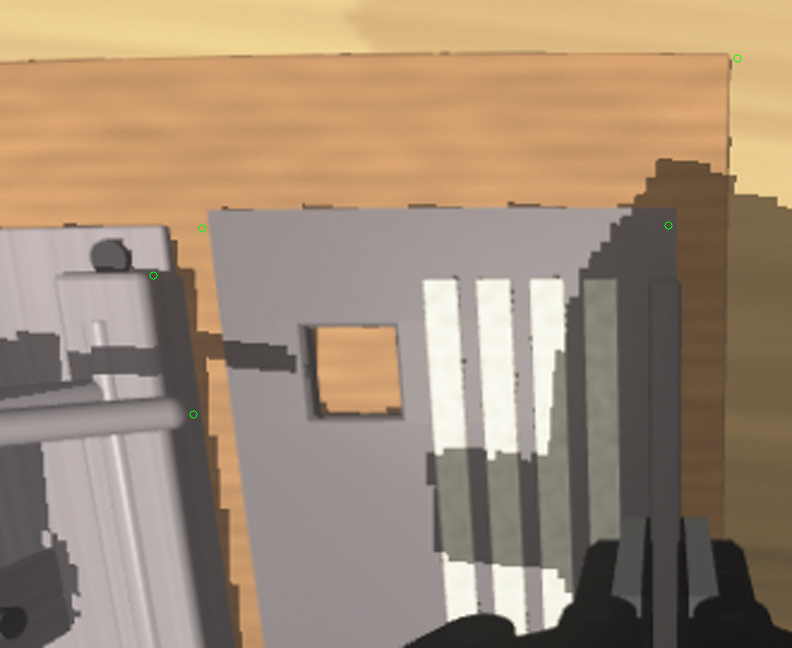

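Call:
{"fn": "step_arm", "kwargs": {
  "plan": [
    [-1,[-0.01,0.02,0],0],
    [-1,[-0.01,0.012,0],0],
    [-1,[-0.015,0,0],0],
    [-1,[-0.015,0,0],0]
  ]
}}

```text
time: 10.55
position: [0.5577, -0.1798, 0.0363]
eef_rot: [-0.019, 0.741, -0.67, 0.034]
force: [2.2, -2.4, 2.7]
grip_width: 0.054
```

```bash
python3 go.py 0 -131 37
```

```text
file-frame TCP [   0.3 -132.1   36.3] yaw err deg (tool x vs -y_f) -0.12 F [ 2.2 -2.4  2.7] grip 0.054 t 10.55
[   0. -131.   37.] total shares [-0.009  0.002 -0.006]
tool z in file frame xy (tilt deg) [ 4.18 -1.47]
```

Call:
{"fn": "step_arm", "kwargs": {
  "plan": [
    [-1,[-0.02,0,0],0],
    [-1,[-0.02,0,0],0],
    [-1,[-0.02,0,0],0]
  ]
}}

```text
time: 10.85
position: [0.5571, -0.175, 0.0365]
eef_rot: [-0.018, 0.741, -0.671, 0.035]
force: [1.4, -10.4, 3.7]
grip_width: 0.056
```

```bash
python3 go.py 0 -131 37
```

```text
file-frame TCP [   0.2 -127.3   36.5] yaw err deg (tool x vs -y_f) -0.19 F [  1.4 -10.4   3.7] grip 0.056 t 10.85
[   0. -131.   37.] total shares [ 0.031  0.001 -0.004]
tool z in file frame xy (tilt deg) [ 4.22 -1.66]
```

Call:
{"fn": "step_arm", "kwargs": {
  "plan": [
    [-1,[-0.04,0,0],0],
    [-1,[-0.04,0,0],0]
  ]
}}

```text
time: 11.05
position: [0.557, -0.1746, 0.0376]
eef_rot: [-0.015, 0.739, -0.672, 0.041]
force: [1.2, -11.3, 4.5]
grip_width: 0.059
```

```bash
python3 go.py 0 -131 37; python3 snap.py n wrist
```

```text
file-frame TCP [ 1.000e-01 -1.269e+02  3.760e+01] yaw err deg (tool x vs -y_f) -0.45 F [  1.2 -11.3   4.5] grip 0.059 t 11.05
[   0. -131.   37.] total shares [0.034 0.    0.005]
tool z in file frame xy (tilt deg) [ 4.38 -2.31]
11.05 [ 0.557  -0.1746  0.0376] yaw(tool x) deg -84.56 [  1.2 -11.3   4.5] 0.059
```

View pics/n_wrist.png

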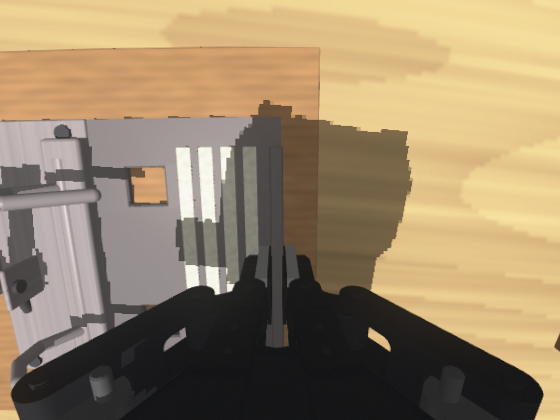

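Call:
{"fn": "step_arm", "kwargs": {
  "plan": [
    [-0.6,[0,0,0],0],
    [-0.6,[0,0,0],0],
    [-0.6,[0,0,0],0],
    [-0.6,[0,0,-0.1],0],
    [-0.6,[0.05,0,-0.25],0],
    [-0.6,[0.1,0.1,-0.35],0],
    [-0.6,[0.1,0.2,-0.35],0],
    [-0.6,[0,0.2,-0.35],0]
  ]
}}

```text
time: 11.9
position: [0.4832, -0.1984, 0.2016]
eef_rot: [-0.013, 0.743, -0.669, 0.032]
force: [0.2, -1.0, 0.3]
grip_width: 0.2
```

Call:
{"fn": "step_arm", "kwargs": {
  "plan": [
    [-0.6,[0,0.2,-0.35],0],
    [-0.6,[0,0.1,-0.2],0],
    [-0.6,[0,0,0],0]
  ]
}}

```text
time: 12.2
position: [0.4407, -0.2004, 0.2745]
eef_rot: [-0.015, 0.743, -0.669, 0.036]
force: [0.7, 0.1, -0.8]
grip_width: 0.197
```

```bash
python3 go.py 15 -25 200; python3 snap.py o wrist
```

```text
file-frame TCP [-118.2 -140.5  274.5] yaw err deg (tool x vs -y_f) 0.1 F [ 0.7  0.1 -0.8] grip 0.197 t 12.2
[ 15. -25. 200.] total shares [-0.961 -1.112  0.621]
tool z in file frame xy (tilt deg) [ 4.05 -1.97]
12.2 [ 0.4407 -0.2004  0.2745] yaw(tool x) deg -84.01 [ 0.7  0.1 -0.8] 0.197
```

View pics/o_wrist.png

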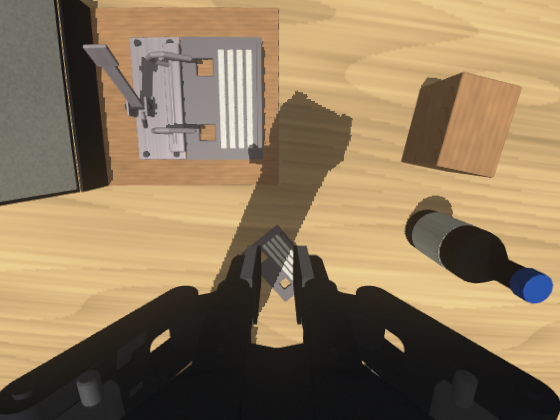

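Run:
```python
from ov import *
overlay("o",[(65,-34,18),(-65,-34,18),(40,-53,40),(-40,-53,40),(110,-155,4),(-110,-155,4),(40,-62,9),(-40,-62,9),(75,-134,9),(-75,-134,9)],"pics/o2.png",(75,0,295,195),3.5)
```

```text
(no output)
```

View pics/o2.png

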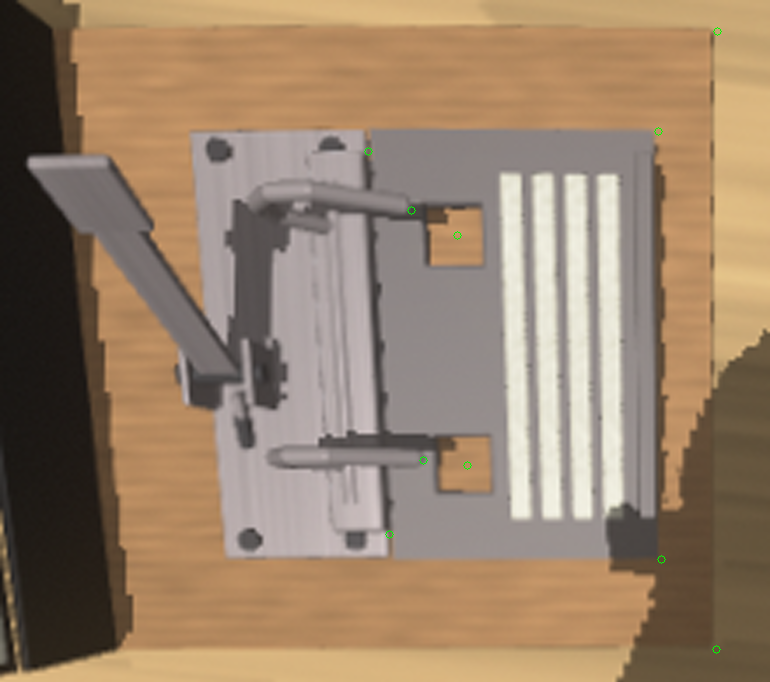

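Call:
{"fn": "step_arm", "kwargs": {
  "plan": [
    [0.2,[-0.16,-0.15,0],0],
    [0.2,[-0.2,-0.18,0],0],
    [0.2,[-0.2,-0.18,0],0],
    [0.2,[-0.2,-0.18,0.05],0],
    [0.2,[-0.2,-0.18,0.1],0],
    [0.2,[-0.2,-0.18,0.15],0],
    [0.2,[-0.12,-0.1,0.1],0],
    [0.2,[0,0,0],0]
  ]
}}

```text
time: 13.05
position: [0.5677, -0.0213, 0.2189]
eef_rot: [-0.013, 0.745, -0.667, 0.029]
force: [-0.2, -0.6, 0.2]
grip_width: 0.599
```

```bash
python3 go.py 25 21 104
```

```text
file-frame TCP [ 26.5  24.6 218.9] yaw err deg (tool x vs -y_f) 0.42 F [-0.2 -0.6  0.2] grip 0.599 t 13.05
[ 25.  21. 104.] total shares [0.03  0.013 0.957]
tool z in file frame xy (tilt deg) [ 3.32 -1.48]
```

Call:
{"fn": "step_arm", "kwargs": {
  "plan": [
    [0.2,[0.02,0,0.25],0],
    [0.2,[0.01,0.01,0.25],0],
    [0.2,[0,0,0.2],0],
    [0.2,[0,0,0.1],0],
    [0.2,[0,0,0],0]
  ]
}}

```text
time: 13.55
position: [0.5708, -0.0265, 0.117]
eef_rot: [-0.011, 0.746, -0.666, 0.026]
force: [0.7, 0.8, -0.3]
grip_width: 0.6
```

```bash
python3 go.py 25 21 104; python3 snap.py p
```

```text
file-frame TCP [ 29.   19.1 117. ] yaw err deg (tool x vs -y_f) 0.6 F [ 0.7  0.8 -0.3] grip 0.6 t 13.55
[ 25.  21. 104.] total shares [-0.016  0.033  0.108]
tool z in file frame xy (tilt deg) [ 2.96 -1.39]
13.55 [ 0.5708 -0.0265  0.117 ] yaw(tool x) deg -83.51 [ 0.7  0.8 -0.3] 0.6
```

View pics/p_wrist.png

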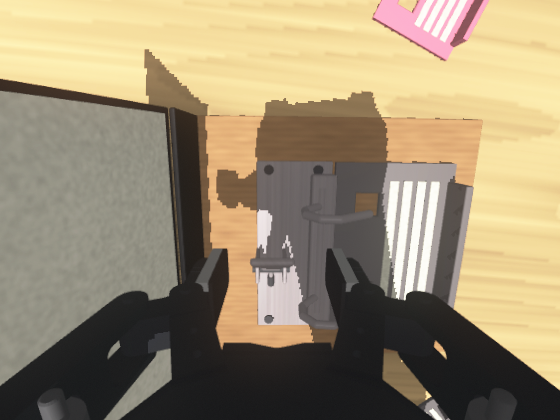

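```bash
python3 - <<'E'
from ov import *
overlay("p",[(28,18,106),(78,18,45),(-10,18,24),(40,-53,40),(40,-62,5),(40,-42,49)],"pics/p2.png",(180,100,480,340),2.5)
W=Wm("p"); print(-W["R"].T@W["t"])
E
python3 snap.py p3 side top
```

```text
[ 0.63246463 -0.01813076  0.24457945]
13.6 [ 0.5712 -0.0265  0.1178] yaw(tool x) deg -83.51 [-0.4  0.8  0.4] 0.595
```

View pics/p2.png

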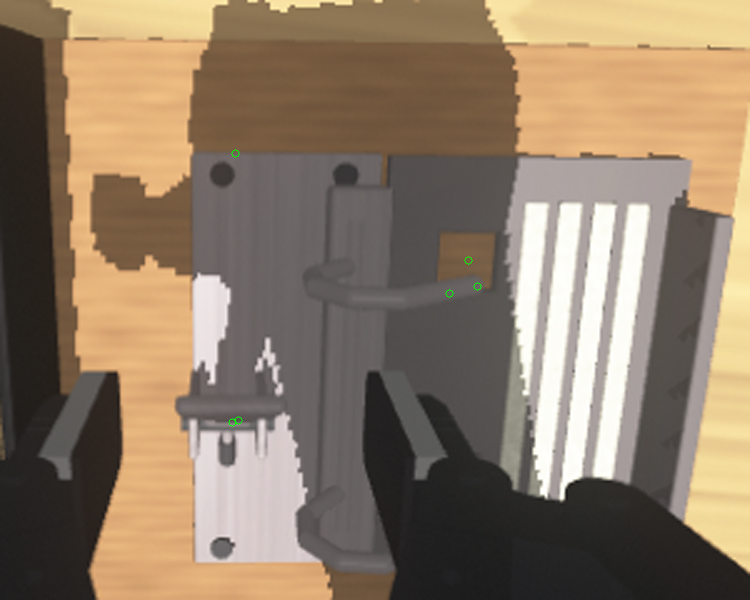

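View pics/p3_side.png

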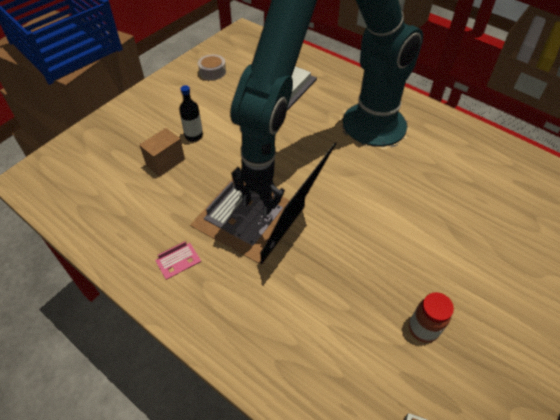

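Call:
{"fn": "step_arm", "kwargs": {
  "plan": [
    [0.2,[-0.016,0.02,0.06],-0.1],
    [0.2,[0,0.013,0.05],0],
    [0.2,[0,0,0.0],0],
    [-1,[0,0,0],0],
    [-1,[0,0,0],0],
    [-1,[0,0,0],0],
    [-1,[0,0,0],0]
  ],
  "squeeze": 30
}}

```text
time: 14.4
position: [0.5709, -0.024, 0.1092]
eef_rot: [-0.015, 0.749, -0.662, 0.031]
force: [-0.5, -0.3, -1.6]
grip_width: 0.243
```

```bash
python3 go.py 25 21 104
```

```text
file-frame TCP [ 29.5  21.6 109.2] yaw err deg (tool x vs -y_f) 1.13 F [-0.5 -0.3 -1.6] grip 0.243 t 14.4
[ 25.  21. 104.] total shares [0.004 0.037 0.043]
tool z in file frame xy (tilt deg) [ 3.63 -1.42]
```

Call:
{"fn": "step_arm", "kwargs": {
  "plan": [
    [-1,[0,-0.076,0.04],0],
    [-1,[0,-0.076,0.05],0],
    [-1,[0,-0.064,0.06],0],
    [-1,[0,-0.064,0.065],0],
    [-1,[0,-0.05,0.07],0]
  ]
}}

```text
time: 14.9
position: [0.6113, -0.0199, 0.0763]
eef_rot: [-0.012, 0.748, -0.663, 0.028]
force: [-1.5, 0.9, 1.3]
grip_width: 0.246
```

```bash
python3 go.py 82 21 43.6
```

```text
file-frame TCP [70.1 21.5 76.3] yaw err deg (tool x vs -y_f) 1.02 F [-1.5  0.9  1.3] grip 0.246 t 14.9
[82.  21.  43.6] total shares [ 0.006 -0.099  0.272]
tool z in file frame xy (tilt deg) [ 3.21 -1.44]
```

Call:
{"fn": "step_arm", "kwargs": {
  "plan": [
    [-1,[0,-0.045,0.075],0],
    [-1,[0,-0.035,0.08],0],
    [-1,[0,-0.02,0.08],0],
    [-1,[0,-0.01,0.06],0],
    [-1,[0,0,0.03],0]
  ]
}}

```text
time: 15.4
position: [0.6291, -0.0183, 0.0379]
eef_rot: [-0.011, 0.749, -0.662, 0.028]
force: [-10.9, 2.0, 23.1]
grip_width: 0.247
```

```bash
python3 go.py 82 21 43.6; python3 snap.py q
```

```text
file-frame TCP [87.9 21.3 37.9] yaw err deg (tool x vs -y_f) 1.12 F [-10.9   2.   23.1] grip 0.247 t 15.4
[82.  21.  43.6] total shares [ 0.001  0.049 -0.048]
tool z in file frame xy (tilt deg) [ 3.13 -1.52]
15.4 [ 0.6291 -0.0183  0.0379] yaw(tool x) deg -82.99 [-10.9   2.   23.1] 0.247
```

View pics/q_wrist.png

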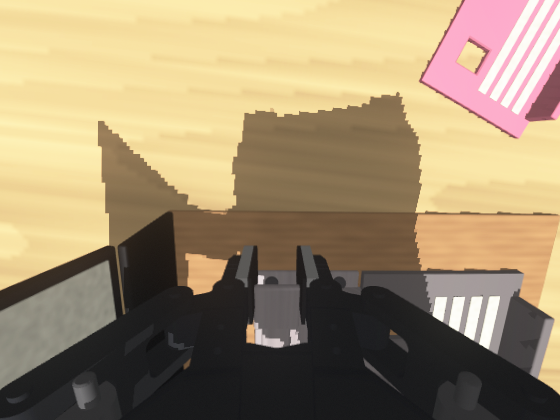

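Call:
{"fn": "step_arm", "kwargs": {
  "plan": [
    [0.2,[0,0,0],0],
    [0.2,[0,0,0],0],
    [0.2,[0,0,0],0],
    [0.2,[0,0,-0.2],0],
    [0.2,[0,0,-0.3],0],
    [0.2,[0,0.1,-0.35],0],
    [0.2,[0,0.2,-0.35],0],
    [0.2,[0.0,0.3,-0.25],0]
  ]
}}

```text
time: 16.25
position: [0.55, -0.0252, 0.2059]
eef_rot: [-0.011, 0.749, -0.662, 0.029]
force: [0.6, -0.9, 1.3]
grip_width: 0.599
```

Call:
{"fn": "step_arm", "kwargs": {
  "plan": [
    [0.2,[0.1,0.35,-0.1],0],
    [0.2,[0.1,0.35,0],0],
    [0.2,[0.1,0.2,0],0],
    [0.2,[0,0,0],0]
  ]
}}

```text
time: 16.65
position: [0.443, -0.0766, 0.217]
eef_rot: [-0.013, 0.749, -0.662, 0.034]
force: [-0.1, 0.1, 0.2]
grip_width: 0.599
```

```bash
python3 go.py; python3 snap.py r wrist
python3 - <<'E'
from ov import *
overlay("r",[(65,-34,18),(-65,-34,18),(110,-155,4),(-110,-155,4),(40,-62,9),(-40,-62,9),(78,18,45)],"pics/r2.png",(60,0,460,300),2)
E
```

```text
file-frame TCP [-103.2  -17.7  217. ] yaw err deg (tool x vs -y_f) 1.17 F [-0.1  0.1  0.2] grip 0.599 t 16.65
tool z in file frame xy (tilt deg) [ 3.73 -1.81]
16.65 [ 0.443  -0.0766  0.217 ] yaw(tool x) deg -82.95 [-0.1  0.1  0.2] 0.599
```

View pics/r2.png

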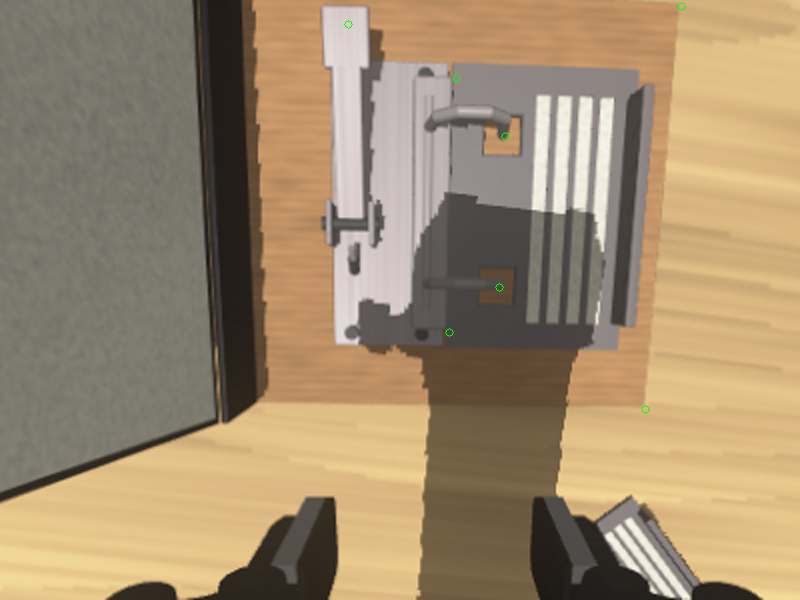

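```bash
python3 - <<'E'
from h import *
im=cv2.imread("pics/r_wrist.png")[20:190,215:375]
cv2.imwrite("pics/r3.png",cv2.resize(cv2.convertScaleAbs(im,alpha=1.5),None,fx=3.5,fy=3.5,interpolation=cv2.INTER_CUBIC))
E
python3 go.py
```

```text
file-frame TCP [-101.6  -16.8  217.2] yaw err deg (tool x vs -y_f) 1.23 F [-0.4  0.5 -0.4] grip 0.601 t 16.7
tool z in file frame xy (tilt deg) [ 3.81 -1.78]
```

View pics/r3.png

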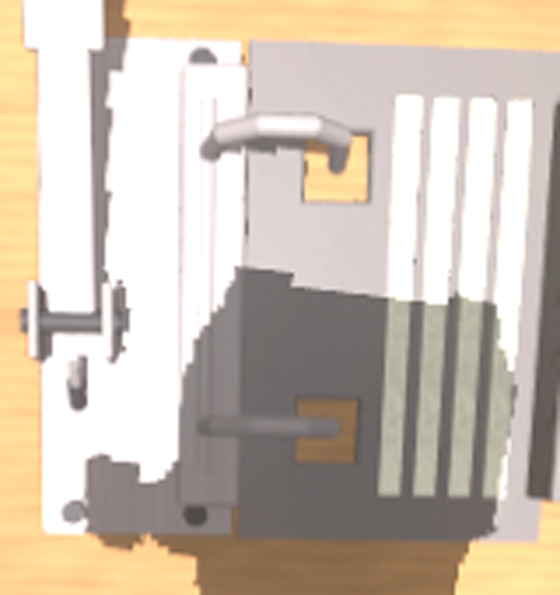

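Call:
{"fn": "step_arm", "kwargs": {
  "plan": [
    [-1,[0,0,-0.3],0],
    [-1,[0,-0.1,-0.35],-0.2],
    [-1,[-0.1,-0.1,-0.35],0],
    [-1,[-0.2,-0.1,-0.3],0],
    [-1,[-0.3,-0.1,0],0],
    [-1,[-0.3,-0.1,0],0],
    [-1,[-0.3,-0.1,0],0],
    [-1,[-0.3,-0.1,0],0]
  ]
}}

```text
time: 17.5
position: [0.5025, 0.1242, 0.381]
eef_rot: [-0.019, 0.752, -0.657, 0.036]
force: [0.5, 0.2, 0.4]
grip_width: 0.001
```

```bash
python3 go.py 0 300 380
```

```text
file-frame TCP [-23.4 175.9 381. ] yaw err deg (tool x vs -y_f) 1.83 F [0.5 0.2 0.4] grip 0.001 t 17.5
[  0. 300. 380.] total shares [-1.027 -0.228  0.008]
tool z in file frame xy (tilt deg) [ 4.38 -1.57]
```

Call:
{"fn": "step_arm", "kwargs": {
  "plan": [
    [-1,[-0.25,-0.06,0],0.2],
    [-1,[-0.25,-0.06,0],0.1],
    [-1,[-0.25,-0.06,0],0],
    [-1,[-0.2,0,0],0],
    [-1,[0,0,0],0]
  ]
}}

```text
time: 18.0
position: [0.5137, 0.2578, 0.3785]
eef_rot: [-0.024, 0.748, -0.663, 0.033]
force: [0.3, -0.2, -0.5]
grip_width: -0.002
```

```bash
python3 go.py 0 290 250; python3 snap.py s side
```

```text
file-frame TCP [  1.4 307.7 378.5] yaw err deg (tool x vs -y_f) 0.99 F [ 0.3 -0.2 -0.5] grip -0.002 t 18.0
[  0. 290. 250.] total shares [0.148 0.015 1.071]
tool z in file frame xy (tilt deg) [ 4.5  -0.92]
18.0 [0.5137 0.2578 0.3785] yaw(tool x) deg -83.12 [ 0.3 -0.2 -0.5] -0.002
```

View pics/s_side.png

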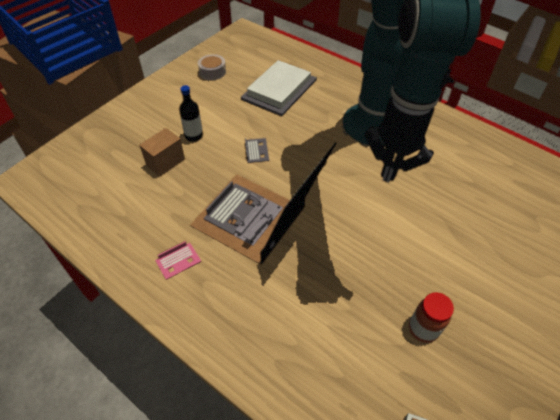

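Run:
```python
from ov import *
overlay("s",[(110,208,257),(-110,208,257),(110,80,60),(-110,80,60),(0,208,257)],"pics/s2.png",(180,120,460,300),2.8,"side")
```

```text
(no output)
```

View pics/s2.png

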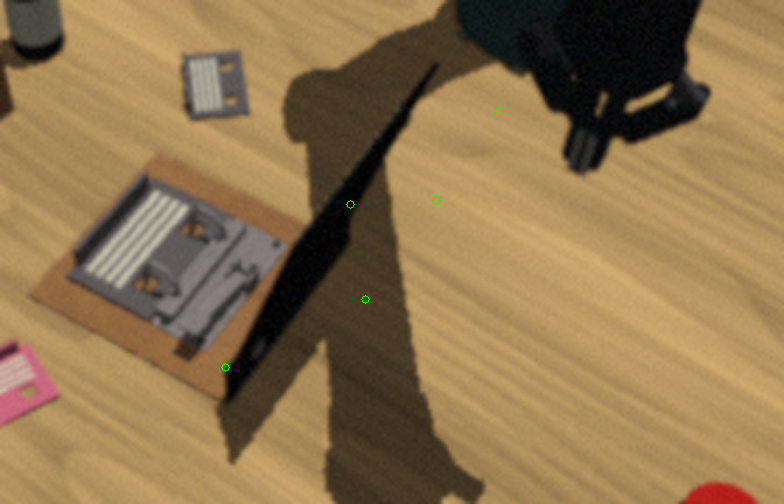

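Call:
{"fn": "step_arm", "kwargs": {
  "plan": [
    [-1,[0,0,0.25],0],
    [-1,[0,0,0.3],0],
    [-1,[0,0,0.3],0],
    [-1,[0,0,0.2],0],
    [-1,[0,0,0],0]
  ]
}}

```text
time: 18.55
position: [0.53, 0.2528, 0.2493]
eef_rot: [-0.025, 0.745, -0.665, 0.035]
force: [-0.1, 0.3, -0.3]
grip_width: 0.002
```

```bash
python3 go.py 0 230 248; python3 snap.py t wrist side
```

```text
file-frame TCP [ 17.2 301.1 249.3] yaw err deg (tool x vs -y_f) 0.61 F [-0.1  0.3 -0.3] grip 0.002 t 18.55
[  0. 230. 248.] total shares [0.591 0.149 0.011]
tool z in file frame xy (tilt deg) [ 4.8  -0.98]
18.55 [0.53   0.2528 0.2493] yaw(tool x) deg -83.5 [-0.1  0.3 -0.3] 0.002
```

View pics/t_wrist.png

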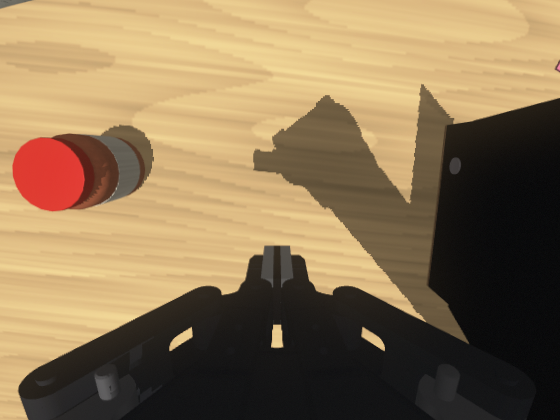

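View pics/t_side.png

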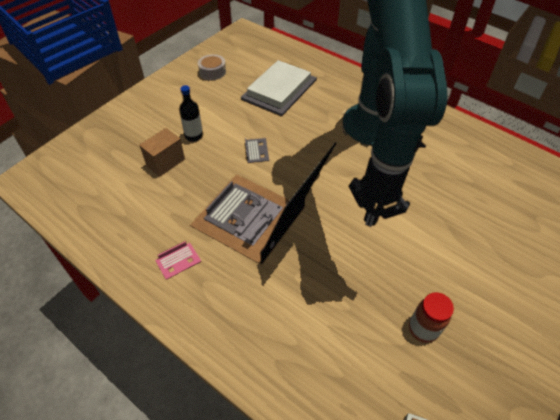

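Run:
```python
from fit import *
p=np.load("file.npy"); c,sn=np.cos(p[2]),np.sin(p[2])
def wp(X): X=np.array(X)/1000.; return [p[0]+c*X[0]-sn*X[1],p[1]+sn*X[0]+c*X[1],X[2]]
print("obs side far",(437/2.8+180,65/2.8+120),"top",t(22,33),t(45,360))
for th in [1.3,1.4,1.5,1.6,1.7,1.8,1.9,2,2.1]:
    e=[(x,80-235*np.cos(th),60+235*np.sin(th)) for x in (110,-110)]
    print(th,proj(S,wp(e[1])).round(0),proj(T,[wp(e[0]),wp(e[1])]).round(0).tolist(), np.round(e[0][1:]))
```

```text
obs side far (336.07142857142856, 143.21428571428572) top (222.33333333333334, 141.0) (230.0, 250.0)
1.3 [[286. 120.]] [[288.0, 135.0], [298.0, 245.0]] [ 17. 286.]
1.4 [[295. 122.]] [[277.0, 135.0], [286.0, 246.0]] [ 40. 292.]
1.5 [[303. 124.]] [[265.0, 135.0], [274.0, 247.0]] [ 63. 294.]
1.6 [[312. 128.]] [[253.0, 136.0], [262.0, 248.0]] [ 87. 295.]
1.7 [[321. 132.]] [[241.0, 137.0], [250.0, 249.0]] [110. 293.]
1.8 [[330. 137.]] [[230.0, 139.0], [238.0, 250.0]] [133. 289.]
1.9 [[338. 143.]] [[218.0, 141.0], [226.0, 251.0]] [156. 282.]
2 [[347. 149.]] [[208.0, 143.0], [215.0, 253.0]] [178. 274.]
2.1 [[354. 156.]] [[198.0, 145.0], [205.0, 254.0]] [199. 263.]
```

Call:
{"fn": "step_arm", "kwargs": {
  "plan": [
    [-1,[0.15,0.03,-0.1],0],
    [-1,[0.25,0.04,-0.1],0],
    [-1,[0.25,0.04,-0.02],0],
    [-1,[0.2,0.03,0],0],
    [-1,[0.05,0,0],0],
    [-1,[0,0,0],0]
  ]
}}

```text
time: 19.25
position: [0.5298, 0.145, 0.2927]
eef_rot: [-0.037, 0.745, -0.664, 0.041]
force: [0.0, 0.2, 0.2]
grip_width: -0.001
```

```bash
python3 go.py 0 175 275; python3 snap.py u wrist
```

```text
file-frame TCP [  5.9 193.9 292.7] yaw err deg (tool x vs -y_f) 0.67 F [0.  0.2 0.2] grip -0.001 t 19.25
[  0. 175. 275.] total shares [0.157 0.051 0.148]
tool z in file frame xy (tilt deg) [ 6.26 -0.61]
19.25 [0.5298 0.145  0.2927] yaw(tool x) deg -83.44 [0.  0.2 0.2] -0.001
```

View pics/u_wrist.png

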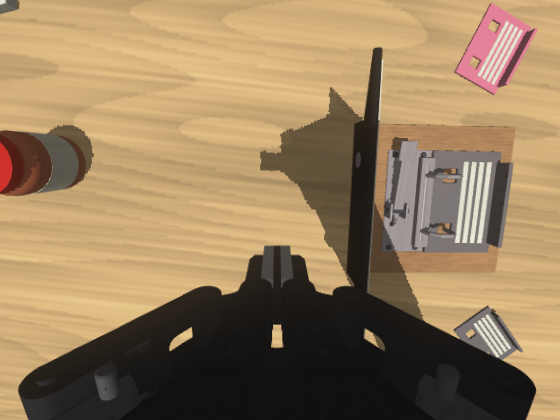

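Call:
{"fn": "step_arm", "kwargs": {
  "plan": [
    [-1,[0,0.02,0.12],0],
    [-1,[0.05,0.02,0.05],0],
    [-1,[0.1,0,0],0],
    [-1,[0.1,0,0],0],
    [-1,[0.1,0,0],0],
    [-1,[0,0,0],0]
  ]
}}

```text
time: 19.9
position: [0.5338, 0.1059, 0.2746]
eef_rot: [-0.04, 0.748, -0.661, 0.041]
force: [-0.2, -0.9, 1.2]
grip_width: -0.001
```

```bash
python3 go.py 0 95 280; python3 snap.py v wrist side
```

```text
file-frame TCP [  5.8 154.6 274.6] yaw err deg (tool x vs -y_f) 1.12 F [-0.2 -0.9  1.2] grip -0.001 t 19.9
[  0.  95. 280.] total shares [ 0.495  0.058 -0.045]
tool z in file frame xy (tilt deg) [ 6.53 -0.38]
19.9 [0.5338 0.1059 0.2746] yaw(tool x) deg -82.99 [-0.2 -0.9  1.2] -0.001
```

View pics/v_wrist.png

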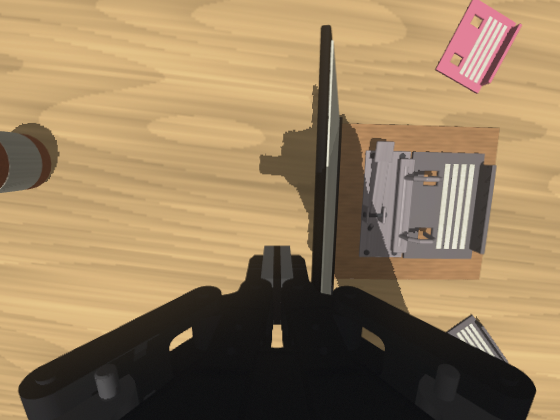

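Call:
{"fn": "step_arm", "kwargs": {
  "plan": [
    [-1,[0.1,0,0],0],
    [-1,[0.12,0,0],0],
    [-1,[0.12,0,0],0],
    [-1,[0.12,0,0],0],
    [-1,[0.12,0,0],0],
    [-1,[0.12,0,0],0]
  ]
}}

```text
time: 20.6
position: [0.5438, 0.0236, 0.2771]
eef_rot: [-0.041, 0.751, -0.658, 0.04]
force: [-0.1, 1.0, 0.2]
grip_width: 0.003
```

```bash
python3 go.py 0 40 280; python3 snap.py w wrist side
```

```text
file-frame TCP [  7.4  71.7 277.1] yaw err deg (tool x vs -y_f) 1.67 F [-0.1  1.   0.2] grip 0.003 t 20.6
[  0.  40. 280.] total shares [ 0.262  0.069 -0.024]
tool z in file frame xy (tilt deg) [ 6.6  -0.17]
20.6 [0.5438 0.0236 0.2771] yaw(tool x) deg -82.44 [-0.1  1.   0.2] 0.003
```

View pics/w_side.png

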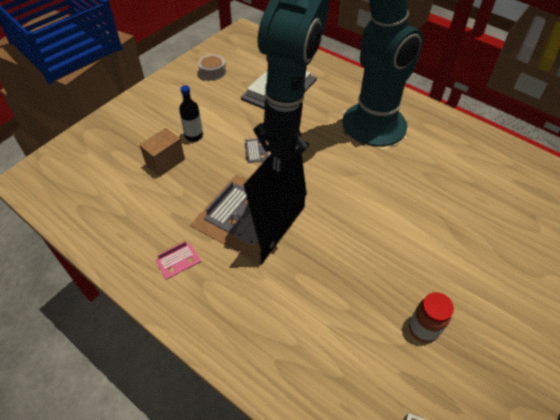

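View pics/w_wrist.png

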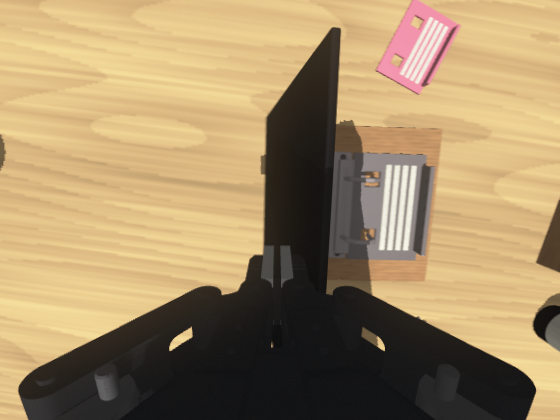

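Call:
{"fn": "step_arm", "kwargs": {
  "plan": [
    [-1,[0.12,0,0.02],0],
    [-1,[0.12,0,0.02],0],
    [-1,[0.12,0,0.03],0],
    [-1,[0.12,0,0.03],0],
    [-1,[0.12,0,0.04],0]
  ]
}}

```text
time: 21.2
position: [0.5557, -0.0479, 0.2608]
eef_rot: [-0.042, 0.752, -0.657, 0.04]
force: [0.2, 0.0, -0.3]
grip_width: 0.001
```

```bash
python3 go.py 0 -30 260; python3 snap.py x wrist side
```

```text
file-frame TCP [ 11.8  -0.7 260.8] yaw err deg (tool x vs -y_f) 1.84 F [ 0.2  0.  -0.3] grip 0.001 t 21.2
[  0. -30. 260.] total shares [0.241 0.107 0.006]
tool z in file frame xy (tilt deg) [ 6.67 -0.1 ]
21.2 [ 0.5557 -0.0479  0.2608] yaw(tool x) deg -82.27 [ 0.2  0.  -0.3] 0.001
```

View pics/x_side.png

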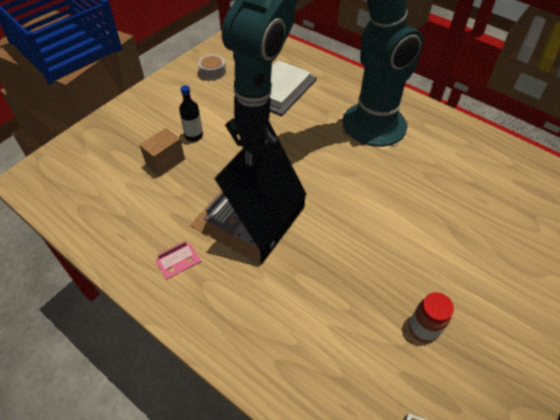

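Cover is at roughly 1.1–1.2. I'll keep pushing and descend along with it.

Call:
{"fn": "step_arm", "kwargs": {
  "plan": [
    [-1,[0.12,0.03,0.05],0],
    [-1,[0.12,0.03,0.06],0],
    [-1,[0.1,0.02,0.07],0],
    [-1,[0.06,0,0.08],0],
    [-1,[0.06,0,0.08],0],
    [-1,[0.02,0,0.0],0]
  ]
}}

```text
time: 21.9
position: [0.5577, -0.1126, 0.2142]
eef_rot: [-0.041, 0.751, -0.658, 0.039]
force: [0.4, -0.0, 0.4]
grip_width: -0.005
```

```bash
python3 go.py 0 -100 130; python3 snap.py y wrist side
```

```text
file-frame TCP [  7.2 -65.2 214.2] yaw err deg (tool x vs -y_f) 1.61 F [ 0.4 -0.   0.4] grip -0.005 t 21.9
[   0. -100.  130.] total shares [0.288 0.068 0.702]
tool z in file frame xy (tilt deg) [ 6.5  -0.11]
21.9 [ 0.5577 -0.1126  0.2142] yaw(tool x) deg -82.5 [ 0.4 -0.   0.4] -0.005
```

View pics/y_side.png

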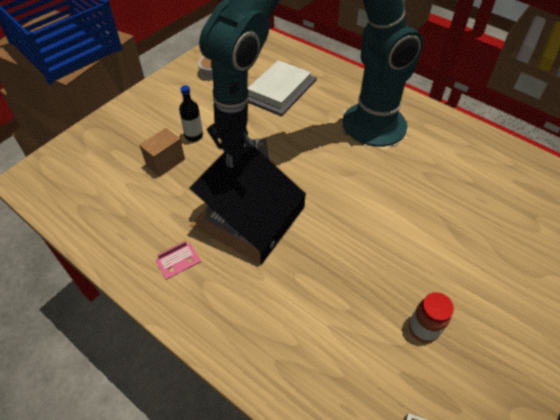

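View pics/y_wrist.png

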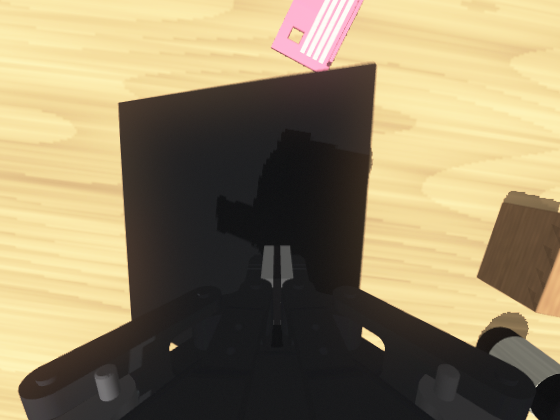

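Call:
{"fn": "step_arm", "kwargs": {
  "plan": [
    [-1,[0.06,0.02,0.12],0],
    [-1,[0.06,0.02,0.15],0],
    [-1,[0.06,0,0.2],0],
    [-1,[0.06,0,0.2],0],
    [-1,[0,0,0.1],0],
    [-1,[0,0,0.0],0]
  ]
}}

```text
time: 22.6
position: [0.5702, -0.1397, 0.1196]
eef_rot: [-0.043, 0.752, -0.656, 0.042]
force: [-0.4, 0.1, 0.6]
grip_width: 0.004
```

```bash
python3 go.py 0 -110 83; python3 snap.py z wrist side
```

```text
file-frame TCP [ 16.8 -93.5 119.6] yaw err deg (tool x vs -y_f) 1.92 F [-0.4  0.1  0.6] grip 0.004 t 22.6
[   0. -110.   83.] total shares [0.133 0.145 0.305]
tool z in file frame xy (tilt deg) [ 6.87 -0.16]
22.6 [ 0.5702 -0.1397  0.1196] yaw(tool x) deg -82.19 [-0.4  0.1  0.6] 0.004
```

View pics/z_side.png

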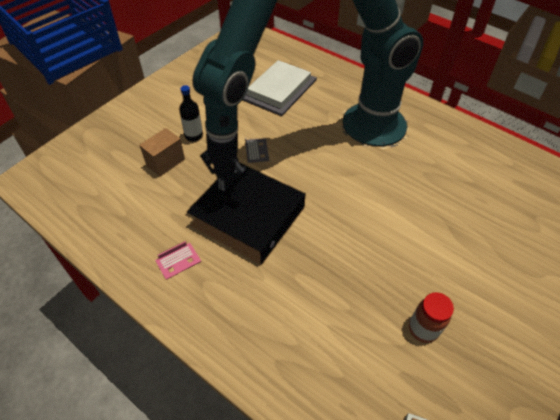

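It looks shut. I'll press lightly near the edge to check, watching the force.

Call:
{"fn": "step_arm", "kwargs": {
  "plan": [
    [-1,[0.06,0.04,0.12],0],
    [-1,[0.04,0.04,0.1],0],
    [-1,[0,0,0.05],0],
    [-1,[0,0,0.03],0]
  ]
}}

```text
time: 23.1
position: [0.5692, -0.154, 0.0852]
eef_rot: [-0.045, 0.752, -0.656, 0.046]
force: [-0.1, -0.8, -0.4]
grip_width: 0.003
```

```bash
python3 go.py 0 -110 83
```

```text
file-frame TCP [  14.4 -107.6   85.2] yaw err deg (tool x vs -y_f) 1.98 F [-0.1 -0.8 -0.4] grip 0.003 t 23.1
[   0. -110.   83.] total shares [0.016 0.12  0.018]
tool z in file frame xy (tilt deg) [ 7.33 -0.36]
```

Call:
{"fn": "step_arm", "kwargs": {
  "plan": [
    [-1,[0,0,0.03],0],
    [-1,[0,0,0.03],0],
    [-1,[0,0,0.02],0]
  ]
}}

```text
time: 23.4
position: [0.5695, -0.1541, 0.0833]
eef_rot: [-0.042, 0.752, -0.656, 0.046]
force: [-10.2, 1.3, 19.7]
grip_width: -0.002
```

```bash
python3 go.py 0 -110 83
```

```text
file-frame TCP [  14.7 -107.7   83.3] yaw err deg (tool x vs -y_f) 1.96 F [-10.2   1.3  19.7] grip -0.002 t 23.4
[   0. -110.   83.] total shares [0.015 0.123 0.002]
tool z in file frame xy (tilt deg) [ 7.08 -0.55]
```

Call:
{"fn": "step_arm", "kwargs": {
  "plan": [
    [-1,[0,0,-0.2],0],
    [-1,[0,0,-0.35],0],
    [-1,[0,0,-0.35],0],
    [-1,[0,0.1,-0.35],0],
    [-1,[0,0.2,-0.35],0],
    [-1,[0,0.3,-0.2],0],
    [-1,[0,0.3,0],0],
    [-1,[0,0,0],0]
  ]
}}

```text
time: 24.2
position: [0.4346, -0.1682, 0.2948]
eef_rot: [-0.042, 0.754, -0.654, 0.049]
force: [0.3, -0.4, -0.2]
grip_width: 0.003
```

```bash
python3 go.py; python3 snap.py zz wrist side top
python3 - <<'E'
from fit import *
from ov import overlay
overlay("zz",[(110,-155,64),(-110,-155,64),(110,80,64),(-110,80,64)],"pics/zz2.png",(160,100,380,290),3.5,"side")
for n in ["sauce_jar","vinegar_bottle","carton"]:
    for q in regions_of(n,"top")[:1]: print(n,q["score"],q["extent"])
E
```

```text
file-frame TCP [-120.9 -107.9  294.8] yaw err deg (tool x vs -y_f) 2.28 F [ 0.3 -0.4 -0.2] grip 0.003 t 24.2
tool z in file frame xy (tilt deg) [ 7.37 -0.77]
24.2 [ 0.4346 -0.1682  0.2948] yaw(tool x) deg -81.83 [ 0.3 -0.4 -0.2] 0.003
sauce_jar 0.77 [59.9, 184.8, 109.2, 221.8]
vinegar_bottle 0.89 [452.8, 252.7, 488.4, 279.9]
carton 0.65 [423.5, 186.3, 470.5, 236.1]
```

View pics/zz2.png

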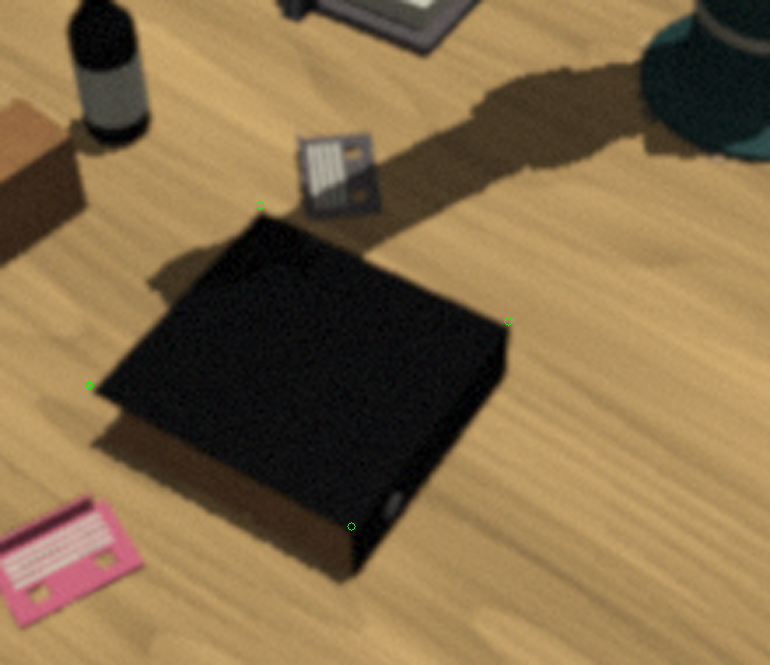

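View pics/zz_wrist.png

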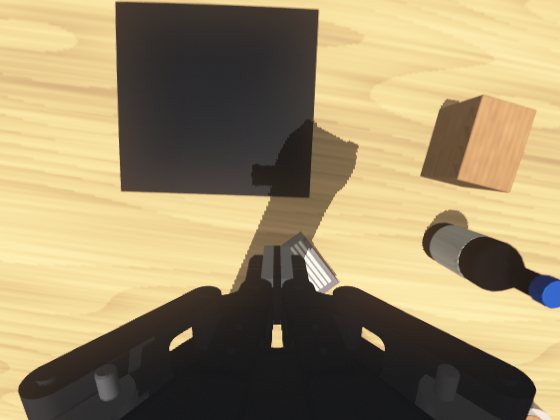

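View pics/zz_top.png

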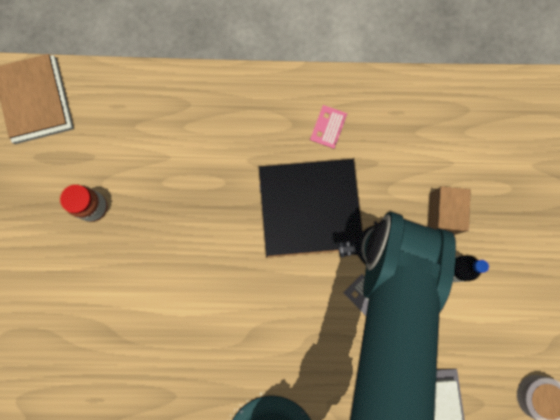

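The cover is shut and level, its corners match the model of the shut cover, and the jar, bottle and carton are where they were. The robot is clear of everything.

```bash
python3 -c "
from plant import sign_off; print(sign_off())"
```

```text
the job is handed in; nothing more can be done
None
```

I filed the larger grey price board and shut the cover, then handed the job in after about 24 s of the 72 s allowed. I left the pink board and the smaller grey one alone.

In the order asked:
- **Lever up:** I pinched the lever pad and lifted it, which sprang the rings open.
- **Board home:** I gripped the board by its lip, squared it up and slid it against the steel block, pressing with about 11 N until it stopped moving. A picture then showed both holes within about 1 mm of where they should be.
- **Lever down:** I brought the lever fully down, pressing with about 23 N at the end. A picture showed both rings through the holes and the lever lying flat.
- **Cover shut:** I pushed the cover over from behind and it sank shut by itself. A light press near its edge, about 20 N, met solid resistance at the shut height of 64 mm.

**Last checks:** the final pictures show the cover level and shut, the jar, bottle and carton where they started, and the robot clear of everything. I could not see the board and rings once the cover was shut; I last saw them just before that.

**Disagreements I found:**
- The lever pinch and the stop contact both put the file about 3 mm further along y than the cameras did. I allowed for this by going by contact.
- The cover started at about 1.87 rad rather than the 2.15 I had assumed, so I measured it again before pushing.
- The tool tilted gradually to about 7°, with no visible effect on the job.

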